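# Rebuild the headphone audio stack

### The arm

A 6-joint arm with a two-finger parallel gripper is mounted at the origin on the work surface. World frame = base frame: x ahead of the robot, y to its left, z up, the work surface at z = 0. Lengths are in m, angles in rad, forces in N, time in s.
With the tool pointing down it reaches from about 0.425 to 0.95 m from the base axis. Payload 3.5 kg.
Tool frame: the origin (TCP) lies at the very end of the fingers, on their centre line; the grasp point (between the pads) lies ctrl.grip_point_offset behind it (ctrl.grip_point_offset is the distance from the TCP to the grasp point, in m); z points along the fingers, y is the direction in which the jaws open and shut (so a half turn about z gives the same grasp; the last joint's range is limited). The gripper opens to 85 mm and grips with 20 to 120 N. Pads are 22 mm wide; open, the fingers measure 114 mm over their backs; the gripper's body (76 mm by 85 mm) begins 54 mm behind the grasp point. The pads swing forward as they close: fully open they stand 13 mm farther back than shut.
Start: joints at [-1.42, 0.286, 1.577, -0, 1.279, -0.15], TCP at [0.2, -0.645, 0.231] pointing down, gripper open.
Joint ranges: [-2.77, 2.77], [-0.9, 2.22], [0.21, 2.48], [-1.53, 4.67], [0.24, 2.81], [-2.84, 2.84]. Speed limits (rad/s): [2.79, 2.79, 3.14, 3.14, 3.14, 3.14].

### API

Orientations are given as a unit quaternion [x, y, z, w].
In Python, from plant import telemetry, imaging, ticket, finder, ctrl gives the robot as it stands. The module is installed in compiled form; this text tells all that it offers.
- The arm moves only by the shell command python3 -m crank 'ROWS' [FORCE]. ROWS is JSON, a list of rows, each a list of 7 numbers: the shift along the tool's x, y, z scaled (see below), then the turn, a rotation vector about the tool's x, y, z scaled (see below), then the opening, from 0 (shut) to 1 (fully open). A call has 1 to 12 rows; each row is the pose to reach, as a shift and turn from the pose commanded when the call began, along the tool's axes at that moment; what a row does not reach only later rows make up. The controller multiplies each number of a shift by 0.15 m and each number of a turn by 90 degrees. A row lasts 1/10 s, in which the tool goes at most 50 mm and 8.59 degrees, less where a joint would pass 70% of its speed; a pose out of reach is approached as far as the arm can. A call with a number of a shift or a turn outside -1 to 1 is refused whole. A call with a gripper value outside its range is refused whole. The fingers move at their own pace and stop on an object; FORCE is the grip in N (left out, the last holds). Time passes only in rows, so rows that repeat a pose let the fingers close. It gives the time, the measured TCP pose, the force and the opening at its end, in the units of the state.
- telemetry.get_state(): the state, without advancing time (a new reading comes with each control period).
- imaging.read_camera(name): name is "scene" or "top"; returns a dict with "pixels" (400x640x3 uint8, red, green, blue), "vfov" (degrees; the focal length in pixels is half the picture's height over the tangent of half this angle, whatever the lens; pixels are square), "cx", "cy" (the principal point, pixels), "rvec" (rotation vector, rad) and "tvec" (3), from world to camera coordinates, as OpenCV has them. Camera axes: x right, y down, z forward; pixel columns grow to the right and rows downward; lengths in m; the calibration is good to about 2 mm. A picture is of the moment at which its call begins. There is no depth.
- ticket.sign_off(): hands the job in, once; it reports no verdict.
Trained networks look in a picture, given as the dict that the camera call returned (one of the last four; its "shot" number tells which), for a name from the list of things; names that differ only in an ending like _2 or _b are one class to them, and where a whole thing is asked for, a point or a joint stands for the part that bears it (a point fixed in the world has none). Each returns a list of dicts, best first, with "confidence" (0 to 1); they miss things now and then, are a little off and sometimes report something else, mostly with a low value. They report only what shows in the picture. A call takes as long as a camera call. They do not tell look-alikes from the thing itself.
- finder.masks_of(label, picture): "pixels" (400x640 bool, what is visible of it) and "extent" ([left, top, right, bottom] in pixels, round what is visible of it).
- finder.pinpoint(label, picture): "location" ([row, column] in pixels: a listed point, or the origin of a listed thing).
The state is a dict: "time": time; "qpos": joint angles; "dq": joint speeds; "joint_efforts": joint torques, N m; "eef_pos": TCP position; "tcp_rot": TCP orientation; "contact_force": force on the tool from outside, world axes, zero at the start; "wrist_torque": the same for the moment, N m; "opening": opening from 0.0 (shut) to 1.0 (fully open).
Only numpy, scipy, OpenCV 4.12 (cv2) and the standard library are available. Lean on these libraries where they do the work, as an engineer would, in place of code of your own. Each camera call takes 0.05 s, during which the arm holds its last target.

### The job

Put the desktop headphone stack back together. First swing the lid of the wooden box over past upright, so that it stays open by itself, and leave it open; then build the stack from the bottom up, one piece after another: the power supply in the middle of the isolation stand with its front away from the cable comb, on it the converter from the box, on that the headphone amplifier, each squared up with its front panel flush with the one below, and last the rubber-coated weight lying lengthwise along the middle of the amplifier to hold everything down. Set the pieces down gently, never letting one fall, and leave the controller, the tumbler and the mouse bungee where they are.

Things in the scene. Friction and masses are not known exactly. Their poses are not given: they have to be found in the camera images.
- power_supply: Power supply, the tallest of three desktop audio cases: a dark steel box 105 deep (x) x 66 wide (y) x 46 mm high with seven slots across its top and a rocker switch on the front; 0.3 to 0.6 kg. Loose on the desk. Origin: middle of the bottom edge of its front panel; x points out of the front, z up; the case reaches 105 mm back along -x.
- converter: Converter, the thinnest audio case: a plain aluminium box 105 deep (x) x 60 wide (y) x 28 mm high with a dark display strip on the front; 0.2 to 0.35 kg. At the start flat on the floor of the wooden box, seen through the lid, at least 28 mm from the side walls. Origin: middle of the bottom edge of its front panel; x points out of the front, z up; the case reaches 105 mm back along -x.
- amplifier: Headphone amplifier: an aluminium box 105 deep (x) x 62 wide (y) x 34 mm high with a volume knob (21 mm across, sticking out 15 mm) and a phones socket on its black front panel and a dark inset on its top; 0.25 to 0.45 kg. Loose on the desk. Origin: middle of the bottom edge of its front panel; x points out of the front, z up; the case reaches 105 mm back along -x.
- weight: Rubber-coated steel weight, stapler-sized: a bar 92 long (x) x 40 wide (y) x 30 mm high with a steel plate let into its top; 0.6 to 0.9 kg; both ends alike. Loose on the desk. Its origin is the centre of its underside, z up.
- stand: Isolation stand: a dark steel plate 150 (x) x 100 (y) mm on rubber feet, its flat rubber top 18 mm above the desk. Four teeth of a cable comb, 10 mm higher than the top, stand along its rear (-x) edge. Fixed. Origin: centre of its underside; x points to its front, z up. With the power supply centred, that one's front edge lies 52.5 mm ahead (+x) of this origin.
- box: Wooden box, 149 (x) x 154 (y) mm, 46 mm high, walls 7 mm, floor 8 mm above the desk, with a windowed lid. Fixed. Origin: centre of its underside, x to the hinge side, z up. Hinge along y through (74.5, 0, 46.5) mm. A brass pull tab 18 mm wide (y), 8 mm thick sticks out 32 mm beyond the middle of the lid's -x edge; lid shut, the middle of its free part is at (-93, 0, 51) mm, free space below it.
- lid (a joint): Angle of the box's lid, rad: 0 shut, 1.57 upright, 1.9 at its stop, leaning back beyond the hinge. Lid 149 mm long from hinge to front edge, 9 mm thick, 0.22 kg. It swings freely: it falls shut if let go before upright and falls back to its stop if let go beyond it.
- controller: Orange plastic game controller, about 155 x 105 mm and 55 mm high, loose on the desk; not to be disturbed. Origin at the underside, near its middle.
- tumbler: Frosted glass tumbler, 74 mm across and 100 mm high, standing loose on the desk; not to be disturbed. Origin: centre of its underside.
- mouse_bungee: Black aluminium mouse bungee, a round foot 74 mm across with a post and a sprung arm, 110 mm high, loose on the desk; not to be disturbed. Origin: centre of its underside; the arm reaches 50 mm along its x.
Mind the look-alikes: they are no part of the job. Leave any turquoise look-alike of the box alone. Several things have the shape of the weight; the one meant has the colours described above.

How it is judged:
By the outcome, as a careful person would: the job done as asked, in the order asked, and still so for the second after the job is handed in, with the robot touching nothing.
It also fails if it takes over 138 s, if anything falls off the work surface, if the arm or the gripper's body presses on something with over 40 N, if the wrist force passes 120 N, or if a joint passes its speed limit or range.

## Working session

There is one attempt and no reset: what is moved stays moved. The work goes in short steps, Python scripts to look and compute and a shell command to move; the robot and the scene stay as the last step left them, time stands still between calls to the robot, and variables do not carry over. Pictures are saved under pics/ and viewed, and the job is handed in when it is done.

```bash
ls; mkdir -p pics; cat > look.py <<'E'
import cv2,sys
from plant import imaging
def shot(n):
    a=imaging.read_camera(n); return a
E
python3 - <<'E'
from plant import telemetry, imaging, ctrl
import cv2
print(telemetry.get_state(), ctrl.grip_point_offset)
for n in("scene","top"):
    p=imaging.read_camera(n); cv2.imwrite(f"pics/{n}0.png",p["pixels"][:,:,::-1])
    print({k:v for k,v in p.items() if k!="pixels"})
E
```

```text
pics
{'time': 0.0, 'qpos': array([-1.41999931e+00,  2.87219892e-01,  1.57817340e+00,  3.65880186e-06,
        1.27857893e+00, -1.49993961e-01]), 'dq': array([ 8.49469802e-04, -1.24295382e-03,  1.71061796e-04,  2.70309225e-05,
       -7.19324340e-04,  7.23719002e-05]), 'joint_efforts': array([ 5.88940948e-04, -4.05981660e+01, -2.92624390e+01, -8.98861640e-05,
        5.86071226e-03, -9.75897096e-08]), 'eef_pos': array([ 0.19992029, -0.64403339,  0.22991296]), 'tcp_rot': array([ 9.88711279e-01,  1.49828538e-01,  1.27349037e-06, -1.18978244e-03]), 'contact_force': array([ 0.09043767, -0.96754973,  0.15477624]), 'wrist_torque': array([-0.0489188 , -0.01752568,  0.04281574]), 'opening': 1.0058197002520055} 0.0187
{'vfov': 52.91362304507012, 'cx': 312.6507337548068, 'cy': 198.2814918567551, 'rvec': array([ 2.05693282,  0.78109726, -0.42605542]), 'tvec': array([-0.40444984, -0.14016457,  1.35003158]), 'shot': 1}
{'vfov': 46.525605224019664, 'cx': 319.3123356859807, 'cy': 194.8366287145408, 'rvec': array([ 2.15643197, -2.12691493,  0.11674483]), 'tvec': array([0.00788558, 0.53865833, 0.98034   ]), 'shot': 2}
```

View pics/scene0.png

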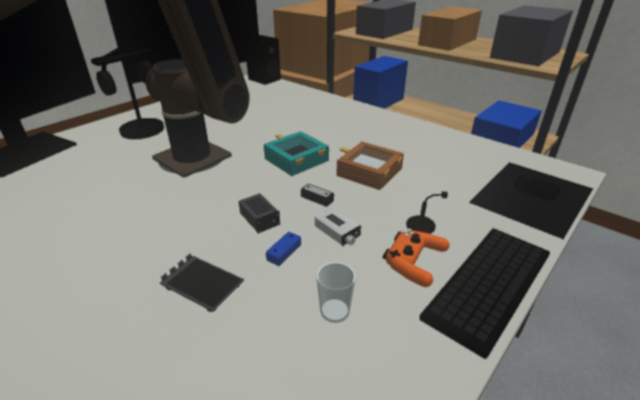

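View pics/top0.png

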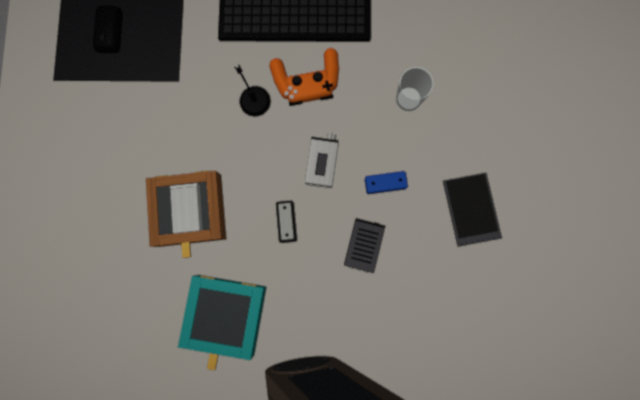

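```bash
cat > h.py <<'E'
import numpy as np, cv2
from plant import telemetry, imaging, finder
from scipy.optimize import minimize
def cam(p):
    f=200/np.tan(np.radians(p["vfov"])/2)
    K=np.array([[f,0,p["cx"]],[0,f,p["cy"]],[0,0,1.]]); R,_=cv2.Rodrigues(np.array(p["rvec"])); return K,R,np.array(p["tvec"])
def proj(p,X):
    K,R,t=cam(p); q=(np.atleast_2d(X)@R.T+t)@K.T; return q[:,:2]/q[:,2:]
def unproj(p,u,v,z):
    K,R,t=cam(p); d=R.T@np.linalg.inv(K)@np.array([u,v,1.]); c=-R.T@t; return c+d*(z-c[2])/d[2]
def boxpts(x,y,yaw,z,b):  # b=(x0,x1,y0,y1,h)
    c,s=np.cos(yaw),np.sin(yaw); o=[]
    for X in b[:2]:
        for Y in b[2:4]:
            for Z in (0,b[4]): o.append([x+c*X-s*Y,y+s*X+c*Y,z+Z])
    return np.array(o)
B={"power_supply":(-.105,0,-.033,.033,.046),"converter":(-.105,0,-.03,.03,.028),"amplifier":(-.105,0,-.031,.031,.034),
"weight":(-.046,.046,-.02,.02,.03),"stand":(-.075,.075,-.05,.05,.018),"box":(-.0745,.0745,-.077,.077,.051)}
S=4
def sil(p,P):
    h=cv2.convexHull(((proj(p,P)+.5)*S*16).astype(np.int32).reshape(-1,1,2))
    m=np.zeros((400*S,640*S),np.uint8); cv2.fillConvexPoly(m,h,1,shift=4); return m
def fit(views,b,z,x0,rng=None):
    big=[(p,cv2.resize(m.astype(np.float32),None,fx=S,fy=S,interpolation=cv2.INTER_LINEAR)>.5) for p,m in views]
    def cost(v):
        c=0
        for p,m in big:
            s=sil(p,boxpts(v[0],v[1],v[2],z,b))>0
            c+=1-(s&m).sum()/((s|m).sum())
        return c
    best=None
    for dy in (0,.15,-.15):
        r=minimize(cost,[x0[0],x0[1],x0[2]+dy],method="Nelder-Mead",options=dict(initial_simplex=np.array([x0[0],x0[1],x0[2]+dy])+np.array([[0,0,0],[.006,0,0],[0,.006,0],[0,0,.08]]),xatol=1e-5,fatol=1e-5,maxiter=120))
        if best is None or r.fun<best.fun: best=r
    return best.x,best.fun/len(big)
E
python3 - <<'E'
from h import *
import pickle
ps={n:imaging.read_camera(n) for n in("top","scene")}
out={}
for n in list(B)+["lid","controller","tumbler","mouse_bungee"]:
    for c in ps:
        for d in finder.masks_of(n,ps[c])[:4]:
            out.setdefault((n,c),[]).append(d)
            m=d["pixels"];r,cc=np.nonzero(m)
            print(n,c,round(d["confidence"],2),np.round(d["extent"]),m.sum(),np.round(unproj(ps[c],cc.mean(),r.mean(),.03),3))
        for d in finder.pinpoint(n,ps[c])[:3]:
            print("   pt",c,round(d["confidence"],2),np.round(d["location"],1),np.round(unproj(ps[c],d["location"][1],d["location"][0],0),3))
pickle.dump((ps,out),open("v0.pkl","wb"))
E
```

```text
power_supply top 0.66 [345. 223. 382. 271.] 1529 [ 0.432 -0.084  0.03 ]
power_supply top 0.45 [149. 171. 224. 257.] 5079 [0.505 0.315 0.03 ]
   pt top 0.97 [223.4 367.2] [ 0.48  -0.092  0.   ]
power_supply scene 0.62 [236. 194. 282. 234.] 1100 [ 0.44  -0.092  0.03 ]
   pt scene 0.8 [229.4 265.5] [ 0.475 -0.103  0.   ]
converter scene 0.69 [337. 143. 404. 189.] 2293 [0.509 0.297 0.03 ]
amplifier top 0.96 [301. 133. 342. 187.] 1438 [0.616 0.011 0.03 ]
   pt top 0.88 [142.3 323.1] [0.665 0.009 0.   ]
   pt top 0.35 [224.  366.5] [ 0.479 -0.09   0.   ]
amplifier scene 0.97 [313. 206. 361. 250.] 1137 [ 0.63  -0.005  0.03 ]
amplifier scene 0.59 [384. 228. 447. 288.] 1875 [0.816 0.028 0.03 ]
   pt scene 0.62 [242.6 349.3] [ 0.666 -0.004  0.   ]
weight top 0.68 [366. 169. 407. 193.] 813 [ 0.569 -0.13   0.03 ]
weight top 0.66 [273. 202. 299. 242.] 833 [0.48  0.087 0.03 ]
   pt top 0.68 [225. 286.] [0.474 0.09  0.   ]
   pt top 0.59 [178.9 388.1] [ 0.582 -0.139  0.   ]
weight scene 0.82 [303. 180. 333. 207.] 511 [0.5   0.068 0.03 ]
weight scene 0.73 [269. 235. 303. 266.] 696 [ 0.586 -0.147  0.
[... 728 characters left out ...]
0.   ]
   pt top 0.62 [ 82.5 309.2] [0.808 0.044 0.   ]
box scene 0.97 [333. 141. 403. 188.] 2308 [0.508 0.298 0.03 ]
box scene 0.97 [264. 135. 331. 176.] 2102 [0.284 0.207 0.03 ]
   pt scene 0.94 [159.3 295. ] [0.275 0.212 0.   ]
   pt scene 0.79 [171.9 367.3] [0.502 0.301 0.   ]
   pt scene 0.56 [239.5 348.3] [0.657 0.004 0.   ]
lid top 0.69 [148. 173. 225. 258.] 5064 [0.504 0.315 0.03 ]
lid top 0.63 [178. 277. 263. 369.] 5741 [0.272 0.222 0.03 ]
lid top 0.21 [343. 223. 383. 270.] 1509 [ 0.431 -0.083  0.03 ]Traceback (most recent call last):
  File "<stdin>", line 11, in <module>
ValueError: it knows: amplifier, box, controller, converter, mouse_bungee, power_supply, stand, tumbler, weight
```

```bash
python3 - <<'E'
import cv2
t=cv2.imread("pics/top0.png");s=cv2.imread("pics/scene0.png")
cv2.imwrite("pics/tc.png",cv2.resize(t[120:290,140:440],None,fx=2.66,fy=2.66,interpolation=cv2.INTER_CUBIC))
cv2.imwrite("pics/sc.png",cv2.resize(s[120:270,230:450],None,fx=3.6,fy=3.6,interpolation=cv2.INTER_CUBIC))
E
python3 - <<'E'
from h import *
import pickle
ps={n:imaging.read_camera(n) for n in("top","scene")}
out={}
for n in list(B)+["controller","tumbler","mouse_bungee"]:
    for c in ps: out[n,c]=finder.masks_of(n,ps[c])
for n in ["controller","tumbler","mouse_bungee","converter"]:
    for c in ps:
        for d in finder.pinpoint(n,ps[c])[:2]:
            print(n,c,round(d["confidence"],2),np.round(d["location"],1),np.round(unproj(ps[c],d["location"][1],d["location"][0],0),3))
pickle.dump((ps,out),open("v0.pkl","wb"))
g={"power_supply":(.48,-.09,-.2),"amplifier":(.665,.009,-.1),"weight":(.474,.089,0),"stand":(.518,-.321,.15),"box":(.5,.305,0)}
for n,x0 in g.items():
  vs=[]
  for c in ps:
    l=out[n,c]; b=B[n]
    ctr=proj(ps[c],boxpts(*x0,0,b)).mean(0)
    best=None
    for d in l:
        r,cc=np.nonzero(d["pixels"])
        dist=np.hypot(cc.mean()-ctr[0],r.mean()-ctr[1])
        if dist<12 and (best is None or dist<best[0]): best=(dist,d["pixels"])
    if best: vs.append((ps[c],best[1]))
    else: print("none",n,c)
  x,f=fit(vs,B[n],0,x0); print(n,"both",np.round(x,4),round(f,3))
  for v in vs:
    x,f=fit([v],B[n],0,x0); print("    ",v[0]["shot"],np.round(x,4),round(f,3))
E
```

```text
controller top 0.73 [ 85.8 308.7] [0.8   0.045 0.   ]
controller top 0.39 [102.  254.6] [0.76 0.17 0.  ]
controller scene 0.69 [255.4 406.9] [0.795 0.048 0.   ]
tumbler top 0.56 [224.6 284.3] [0.475 0.094 0.   ]
mouse_bungee top 0.58 [101.4 255.1] [0.761 0.169 0.   ]
mouse_bungee scene 0.87 [229.2 418.5] [0.766 0.153 0.   ]
converter top 0.67 [224.7 366.5] [ 0.477 -0.09   0.   ]
converter scene 0.2 [283.6 201.6] [ 0.509 -0.322  0.   ]
power_supply both [ 0.4816 -0.0962 -0.2525] 0.064
     5 [ 0.482  -0.0961 -0.2556] 0.038
     6 [ 0.4799 -0.0983 -0.2709] 0.074
amplifier both [ 0.6682  0.006  -0.1182] 0.082
     5 [ 0.6686  0.0063 -0.1172] 0.076
     6 [ 0.6668  0.003  -0.1487] 0.078
weight both [0.482  0.0883 0.1016] 0.119
     5 [0.4819 0.0884 0.1142] 0.077
     6 [0.48   0.0883 0.0036] 0.152
stand both [ 0.514  -0.322   0.1935] 0.111
     5 [ 0.5161 -0.3229  0.1891] 0.084
     6 [ 0.507  -0.3216  0.1769] 0.092
box both [0.5055 0.3091 0.128 ] 0.052
     5 [0.506  0.3097 0.1272] 0.039
     6 [0.5043 0.3076 0.1446] 0.056
```

View pics/tc.png

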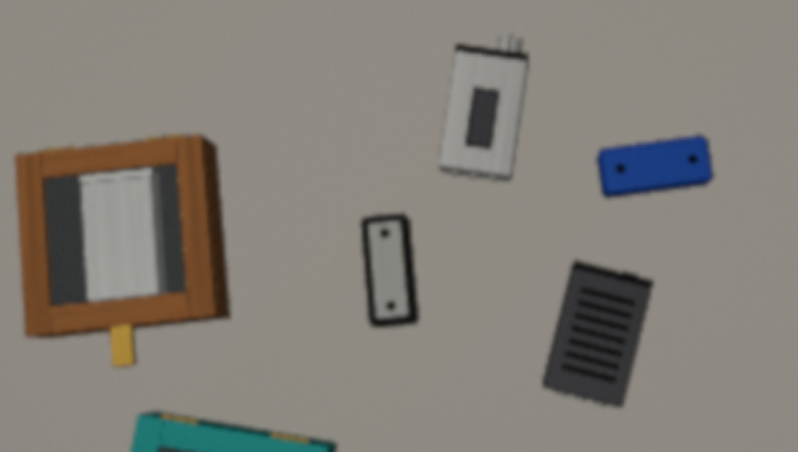

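View pics/sc.png

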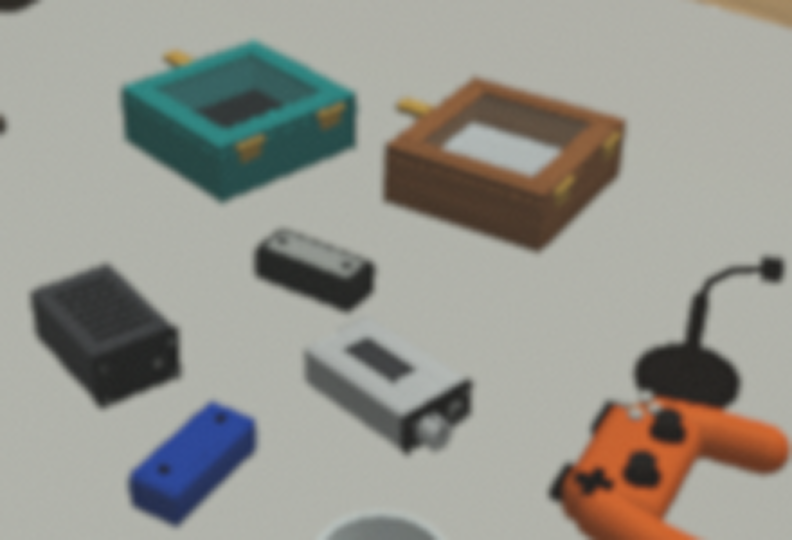

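The weight candidates in the top view are the black bar with a steel plate at (286,221) and a plain blue bar at (387,181). The black one fits the description ("steel plate let into its top"), and the crop confirms it. The wooden box is at (185,208). The turquoise one at (222,316) is the look-alike. All fronts face away from the robot. Next I'll check the fits with an overlay.

```bash
cat >> h.py <<'E'
EDG=[(0,1),(2,3),(4,5),(6,7),(0,2),(1,3),(4,6),(5,7),(0,4),(1,5),(2,6),(3,7)]
def overlay(p,items,roi,fs,fn):
    x0,y0,x1,y1=roi
    im=cv2.resize(p["pixels"][y0:y1,x0:x1,::-1],None,fx=fs,fy=fs,interpolation=cv2.INTER_CUBIC)
    im=np.ascontiguousarray(np.clip(im.astype(float)*1.5,0,255).astype(np.uint8))
    for P in items:
        q=((proj(p,P)+.5-[x0,y0])*fs).astype(int)
        for a,b in EDG: cv2.line(im,tuple(map(int,q[a])),tuple(map(int,q[b])),(0,255,0) if max(a,b)!=min(a,b)+1 or True else 0,1)
        for k in (4,6): cv2.circle(im,tuple(map(int,q[k])),3,(0,0,255),-1)
    cv2.imwrite(fn,im)
E
cat > tgt.py <<'E'
# usage: target(x,y,z,yaw,tilt): prints rows vector
import numpy as np
from scipy.spatial.transform import Rotation as R
from plant import telemetry
def Rt(yaw,tilt=0):
    # tool down, x along yaw; tilt>0 tips the tool z towards +x(yaw)
    return R.from_euler('z',yaw)*R.from_euler('x',np.pi)*R.from_euler('y',tilt)
def target(pos,yaw,tilt=0,show=True):
    s=telemetry.get_state(); p=np.array(s["eef_pos"]); r=R.from_quat(s["tcp_rot"])
    d=r.inv().apply(np.array(pos)-p)/.15
    w=(r.inv()*Rt(yaw,tilt)).as_rotvec()/(np.pi/2)
    print("shift",np.round(d,3),"turn",np.round(w,3), "n50",np.linalg.norm(d)*.15/.05)
def st():
    s=telemetry.get_state(); r=R.from_quat(s["tcp_rot"]).as_matrix()
    print("t",round(s["time"],2),"p",np.round(s["eef_pos"],4),"yaw",round(np.arctan2(r[1,0],r[0,0]),4),"z",np.round(r[:,2],3),"q",np.round(s["qpos"],3),"F",np.round(s["contact_force"],1),"op",round(s["opening"],3))
E
python3 - <<'E'
from h import *
import pickle
ps,out=pickle.load(open("v0.pkl","rb"))
F={"power_supply":(.4816,-.0962,-.2525),"amplifier":(.667,.005,-.12),"weight":(.482,.0884,.11),"stand":(.5155,-.322,.19),"box":(.5055,.3095,.1275)}
it=[boxpts(*v,0,B[k]) for k,v in F.items()]
overlay(ps["top"],it,(140,130,420,270),2.8,"pics/ov1.png")
overlay(ps["top"],it,(330,160,510,280),4.4,"pics/ov2.png")
overlay(ps["scene"],it,(150,130,410,310),3,"pics/ov3.png")
E
```

```text
(no output)
```

View pics/ov1.png

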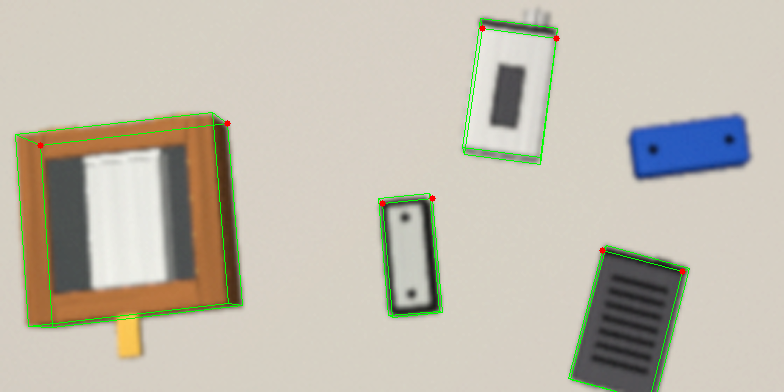

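View pics/ov2.png

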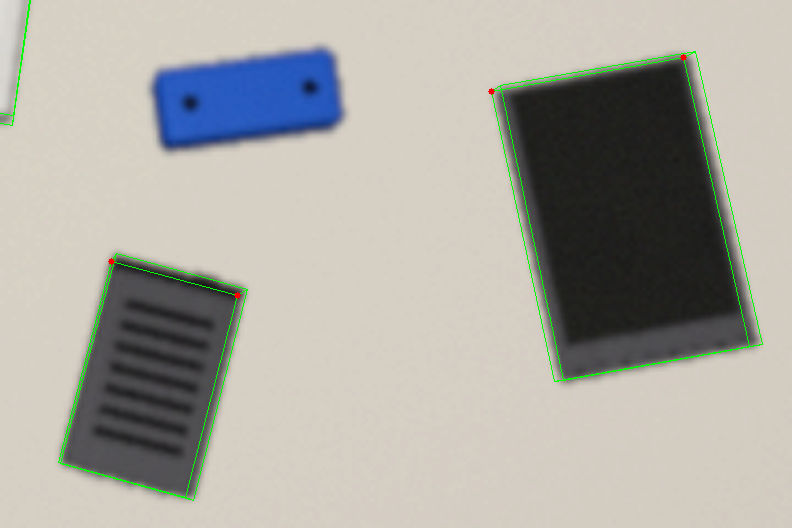

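View pics/ov3.png

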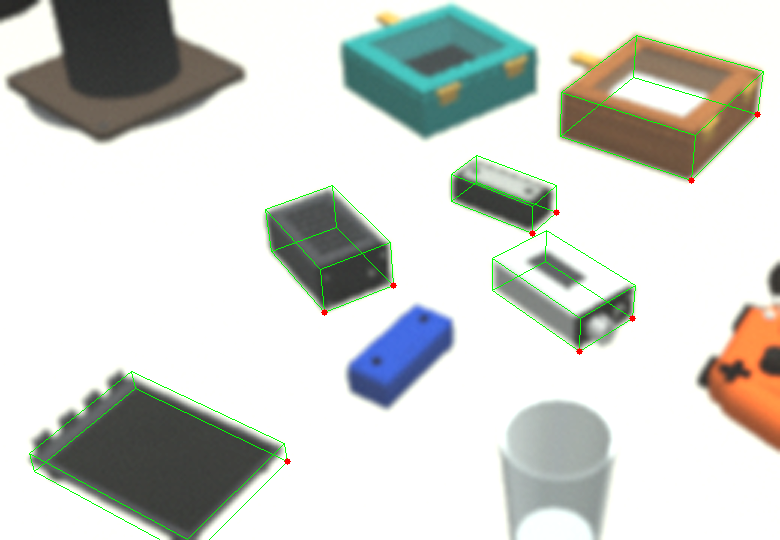

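```bash
cat >> h.py <<'E'
def darkseg(p,P,pad=10,frac=.5):
    """half-level segmentation of a dark thing near hull of P"""
    g=p["pixels"].astype(np.float32).mean(2)
    q=proj(p,P); x0,y0=(q.min(0)-pad).astype(int); x1,y1=(q.max(0)+pad).astype(int)
    sub=g[y0:y1,x0:x1]; bg=np.percentile(sub,90); fg=np.percentile(sub,15)
    m=np.zeros(g.shape,bool); m[y0:y1,x0:x1]=sub<bg+(fg-bg)*frac
    n,l,s,_=cv2.connectedComponentsWithStats(m.astype(np.uint8)); k=1+np.argmax(s[1:,4]); return l==k
E
python3 - <<'E'
from h import *
import pickle
ps,out=pickle.load(open("v0.pkl","rb"))
F={"power_supply":(.4816,-.0962,-.2525),"weight":(.482,.0884,.11),"stand":(.5155,-.322,.19)}
B2=dict(B); 
for n in F:
  for z,h in ([(0,B[n][4])] if n!="stand" else [(.010,.008),(.006,.012)]):
    b=B[n][:4]+(h,)
    for cs in (["top"],["scene"],["top","scene"]):
        vs=[(ps[c],darkseg(ps[c],boxpts(*F[n],z,b),8,.45)) for c in cs]
        x,f=fit(vs,b,z,F[n]); print(n,z,cs,np.round(x,4),round(f,3))
E
```

```text
power_supply 0 ['top'] [ 0.4818 -0.0953 -0.2429] 0.027
power_supply 0 ['scene'] [ 0.4788 -0.0967 -0.2623] 0.082
power_supply 0 ['top', 'scene'] [ 0.4819 -0.0956 -0.2474] 0.061
weight 0 ['top'] [0.4811 0.0885 0.1089] 0.442
weight 0 ['scene'] [0.4813 0.0858 0.0363] 0.182
weight 0 ['top', 'scene'] [0.4805 0.0881 0.1046] 0.318
stand 0.01 ['top'] [ 0.5148 -0.3203  0.2066] 0.056
stand 0.01 ['scene'] [ 0.5131 -0.3249  0.1922] 0.067
stand 0.01 ['top', 'scene'] [ 0.514  -0.3227  0.199 ] 0.07
stand 0.006 ['top'] [ 0.5149 -0.3212  0.2049] 0.065
stand 0.006 ['scene'] [ 0.5099 -0.3229  0.1904] 0.08
stand 0.006 ['top', 'scene'] [ 0.5133 -0.3215  0.1872] 0.086
```

```bash
python3 - <<'E'
from h import *
import pickle
ps,out=pickle.load(open("v0.pkl","rb"))
p=ps["top"]
hsv=cv2.cvtColor(p["pixels"],cv2.COLOR_RGB2HSV)
x0,y0,x1,y1=170,235,205,265
sub=hsv[y0:y1,x0:x1]
m=(sub[...,0]>17)&(sub[...,0]<30)&(sub[...,1]>120)
r,c=np.nonzero(m); print(m.sum(),c.mean()+x0,r.mean()+y0,c.min()+x0,c.max()+x0,r.min()+y0,r.max()+y0,unproj(p,c.mean()+x0,r.mean()+y0,.051))
b=np.array([.506,.3095]);print(unproj(p,c.mean()+x0,r.max()+y0+.5,.055), b+np.array([.9919*-.1065,.1271*-.1065]))
from tgt import *
st(); target([.4138,.2977,.23],.1275)
E
```

```text
119 185.51260504201682 248.85714285714286 181 189 242 256 [0.41677327 0.29855428 0.051     ]
[0.40064162 0.2964486  0.055     ] [0.40036265 0.29596385]
t 2.85 p [ 0.2    -0.6447  0.2313] yaw 0.3008 z [-0.  0. -1.] q [-1.42   0.286  1.577 -0.     1.279 -0.15 ] F [ 0.8  0.1 -0. ] op 0.999
shift [ 3.223 -5.578  0.009] turn [-0.    0.    0.11] n50 19.326038048677898
```

```bash
python3 -m crank '[[0.9,-0.64,0,0,0,0,1],[0.9,-0.64,0,0,0,0,1],[0.9,-0.64,0,0,0,0,1],[0.9,-0.64,0,0,0,0,1]]' && python3 -m crank '[[0.9,-0.64,0,0,0,0,1],[0.9,-0.64,0,0,0,0,1],[0.9,-0.64,0,0,0,0,1],[0.9,-0.64,0,0,0,0,1]]' && python3 -m crank '[[0.9,-0.64,0,0,0,0,1],[0.9,-0.64,0,0,0,0,1],[0.9,-0.64,0,0,0,0,1],[0.9,-0.64,0,0,0,0,1]]' && python3 -m crank '[[0.23,-0.8,0,0,0,0,1],[0.23,-0.8,0,0,0,0,1],[0.23,-0.8,0,0,0,0,1],[0.23,-0.8,0,0,0,0,1]]' && python3 -m crank '[[0.23,-0.8,0,0,0,0,1],[0.23,-0.8,0,0,0,0,1],[0.23,-0.8,0,0,0,0,1],[0.23,-0.8,0,0,0,0,1]]'; python3 -c "
from tgt import *
st(); target([.415,.2975,.15],.1275)"
```

```text
time: 3.25
eef_pos: [0.3028, -0.5096, 0.2314]
tcp_rot: [0.988, 0.151, 0.0, -0.001]
contact_force: [0.1, -0.7, 0.6]
opening: 1.003
time: 3.65
eef_pos: [0.4029, -0.3786, 0.2316]
tcp_rot: [0.988, 0.152, 0.0, -0.0]
contact_force: [-1.1, -0.6, 0.3]
opening: 0.999
time: 4.05
eef_pos: [0.5033, -0.2474, 0.2316]
tcp_rot: [0.988, 0.151, 0.0, 0.0]
contact_force: [-0.2, -0.6, 0.6]
opening: 0.998
time: 4.45
eef_pos: [0.4987, -0.1233, 0.2314]
tcp_rot: [0.988, 0.151, -0.0, 0.0]
contact_force: [0.7, 0.2, -0.7]
opening: 1.003
time: 4.85
eef_pos: [0.4966, 0.0006, 0.2315]
tcp_rot: [0.989, 0.151, 0.0, 0.0]
contact_force: [0.1, -0.1, -0.5]
opening: 1.003
t 4.85 p [0.4966 0.0006 0.2315] yaw 0.3032 z [ 0.    -0.001 -1.   ] q [-0.203 -0.115  2.006 -0.     1.25   1.065] F [ 0.1 -0.1 -0.5] op 1.003
shift [ 0.072 -2.052  0.542] turn [ 0.    -0.     0.112] n50 6.369753965129363
```

```bash
python3 -m crank '[[0.03,-1,0,0,0,0,0.4],[0.03,-1,0,0,0,0,0.4],[0.03,-1,0,0,0,0,0.4],[0.03,-1,0,0,0,0,0.4]]' && python3 -m crank '[[0.04,-1,0.54,0,0,0.112,0.4],[0.04,-1,0.54,0,0,0.112,0.4],[0.04,-1,0.54,0,0,0.112,0.4],[0.04,-1,0.54,0,0,0.112,0.4],[0.04,-1,0.54,0,0,0.112,0.4]]' ; python3 -c "
from tgt import *
st(); target([.415,.2975,.036],.1275)"
```

```text
time: 5.25
eef_pos: [0.4557, 0.1469, 0.2315]
tcp_rot: [0.988, 0.152, 0.0, -0.0]
contact_force: [1.3, 0.4, -0.5]
opening: 0.401
time: 5.75
eef_pos: [0.4171, 0.2892, 0.1479]
tcp_rot: [0.998, 0.063, -0.002, 0.001]
contact_force: [1.0, 0.3, -0.2]
opening: 0.397
t 5.75 p [0.4171 0.2892 0.1479] yaw 0.1264 z [-0.004 -0.002 -1.   ] q [ 4.060e-01  5.000e-03  2.053e+00 -1.000e-03  1.088e+00  1.851e+00] F [ 1.   0.3 -0.2] op 0.397
shift [-0.004 -0.059  0.746] turn [ 0.001  0.003 -0.001] n50 2.2445015030140856
```

```bash
python3 -m crank '[[0,-0.06,0.72,0,0,0,0.4],[0,-0.06,0.72,0,0,0,0.4],[0,-0.06,0.72,0,0,0,0.4],[0,-0.06,0.72,0,0,0,0.4],[0,-0.06,0.72,0,0,0,0]]' 25 && python3 -m crank '[[0,0,0,0,0,0,0],[0,0,0,0,0,0,0],[0,0,0,0,0,0,0],[0,0,0,0,0,0,0],[0,0,0,0,0,0,0],[0,0,0,0,0,0,0]]' 25; python3 - <<'E'
from tgt import *
from h import *
st()
p=imaging.read_camera("scene");cv2.imwrite("pics/s1.png",cv2.resize(p["pixels"][90:220,260:440,::-1],None,fx=4,fy=4))
E
```

```text
time: 6.25
eef_pos: [0.419, 0.2984, 0.0448]
tcp_rot: [0.998, 0.062, 0.002, -0.001]
contact_force: [0.3, -1.3, 0.5]
opening: 0.238
time: 6.85
eef_pos: [0.4192, 0.2973, 0.0454]
tcp_rot: [0.998, 0.063, 0.003, 0.001]
contact_force: [3.0, -7.7, -1.1]
opening: 0.201
t 6.85 p [0.4192 0.2973 0.0454] yaw 0.1261 z [ 0.006 -0.002 -1.   ] q [ 0.421  0.173  2.092 -0.005  0.872  1.87 ] F [ 3.  -7.7 -1.1] op 0.201
```

View pics/s1.png

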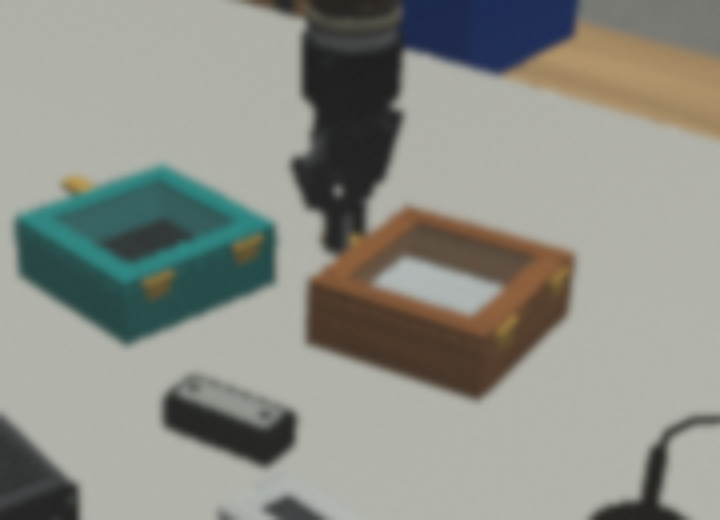

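```bash
python3 -m crank '[[0.007,0,-0.094,0,0,0,0],[0.021,0,-0.187,0,0,0,0],[0.045,0,-0.279,0,0,0,0],[0.075,0,-0.368,0,0,0,0]]' 25; python3 -c "
from tgt import *
st()"
```

```text
time: 7.3
eef_pos: [0.4307, 0.2986, 0.1011]
tcp_rot: [0.998, 0.063, 0.004, 0.001]
contact_force: [6.2, -4.5, -4.6]
opening: 0.203
t 7.3 p [0.4307 0.2986 0.1011] yaw 0.1257 z [ 0.008 -0.002 -1.   ] q [ 0.415  0.102  2.048 -0.006  0.985  1.863] F [ 6.2 -4.5 -4.6] op 0.203
```

```bash
python3 -m crank '[[0.039,0,-0.086,0,0,0,0],[0.085,0,-0.169,0,0,0,0],[0.138,0,-0.247,0,0,0,0],[0.197,0,-0.320,0,0,0,0],[0.263,0,-0.388,0,0,0,0],[0.334,0,-0.449,0,0,0,0],[0.410,0,-0.505,0,0,0,0],[0.492,0,-0.553,0,0,0,0],[0.576,0,-0.595,0,0,0,0]]' 25; python3 - <<'E'
from tgt import *
from h import *
st()
p=imaging.read_camera("scene");cv2.imwrite("pics/s2.png",cv2.resize(p["pixels"][60:220,260:440,::-1],None,fx=4,fy=3.7))
E
```

```text
time: 8.2
eef_pos: [0.5141, 0.309, 0.1894]
tcp_rot: [0.998, 0.063, 0.001, 0.002]
contact_force: [-0.5, -4.6, -4.2]
opening: 0.202
t 8.2 p [0.5141 0.309  0.1894] yaw 0.1252 z [ 0.001 -0.003 -1.   ] q [ 0.374  0.16   1.805 -0.004  1.176  1.821] F [-0.5 -4.6 -4.2] op 0.202
```

View pics/s2.png

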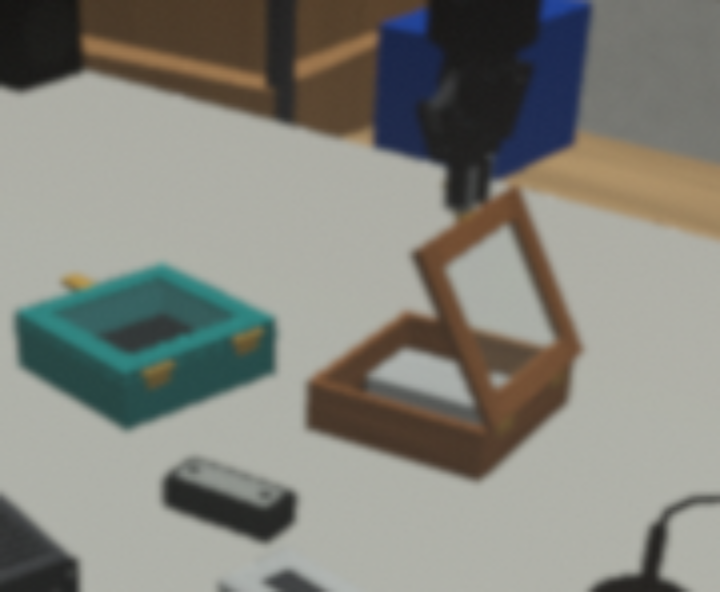

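```bash
python3 -m crank '[[0.088,0,-0.033,0,0,0,0],[0.179,0,-0.059,0,0,0,0],[0.271,0,-0.077,0,0,0,0],[0.365,0,-0.087,0,0,0,0],[0.459,0,-0.088,0,0,0,0],[0.553,0,-0.081,0,0,0,0],[0.647,0,-0.067,0,0,0,0],[0.720,0,-0.049,0,0,0,0],[0.720,0,-0.049,0,0,0,0]]' 25; python3 - <<'E'
from tgt import *
from h import *
st()
p=imaging.read_camera("scene");cv2.imwrite("pics/s3.png",cv2.resize(p["pixels"][60:220,260:440,::-1],None,fx=4,fy=3.7))
E
```

```text
time: 9.15
eef_pos: [0.6239, 0.3226, 0.1993]
tcp_rot: [0.998, 0.062, 0.004, 0.001]
contact_force: [0.8, -6.5, 4.5]
opening: 0.194
t 9.15 p [0.6239 0.3226 0.1993] yaw 0.1239 z [ 0.008 -0.001 -1.   ] q [ 0.334  0.366  1.535 -0.004  1.233  1.782] F [ 0.8 -6.5  4.5] op 0.194
```

View pics/s3.png

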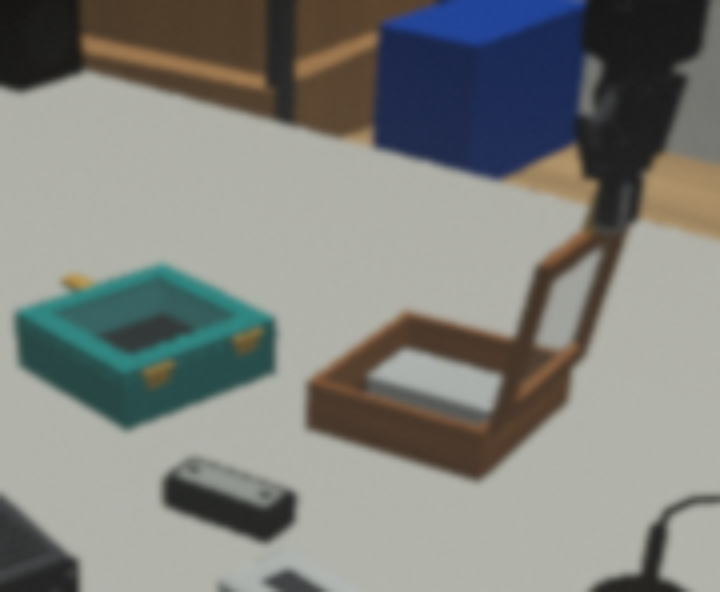

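```bash
python3 -m crank '[[0,0,0,0,0,0,0.4],[0,0,0,0,0,0,0.4],[0,0,0,0,0,0,0.6],[0,0,-0.3,0,0,0,1],[0,0,-0.4,0,0,0,1],[-0.2,0.3,-0.4,0,0,0,1],[-0.5,0.6,-0.4,0,0,0,1],[-0.7,1,-0.4,0,0,0,1],[-0.7,1,-0.4,0,0,0,1]]' ; python3 - <<'E'
from tgt import *
from h import *
st();target([.4381,-.0847,.15],-.245)
import pickle
ps={n:imaging.read_camera(n) for n in("top","scene")}
pickle.dump(ps,open("v1.pkl","wb"))
for n,p in ps.items(): cv2.imwrite(f"pics/{n}4.png",p["pixels"][:,:,::-1])
t=ps["top"]["pixels"][150:270,110:260,::-1];cv2.imwrite("pics/t4c.png",cv2.resize(t,None,fx=5,fy=5,interpolation=cv2.INTER_CUBIC))
E
```

```text
time: 10.1
eef_pos: [0.5334, 0.1608, 0.2543]
tcp_rot: [0.998, 0.062, 0.0, 0.0]
contact_force: [0.0, -0.0, 0.2]
opening: 0.997
t 10.1 p [0.5334 0.1608 0.2543] yaw 0.125 z [ 0.001 -0.    -1.   ] q [ 0.111  0.008  1.845 -0.     1.287  1.557] F [ 0.  -0.   0.2] op 0.997
shift [-0.835  1.544  0.695] turn [ 0.    -0.001  0.236] n50 5.6649403113664025
```

View pics/t4c.png

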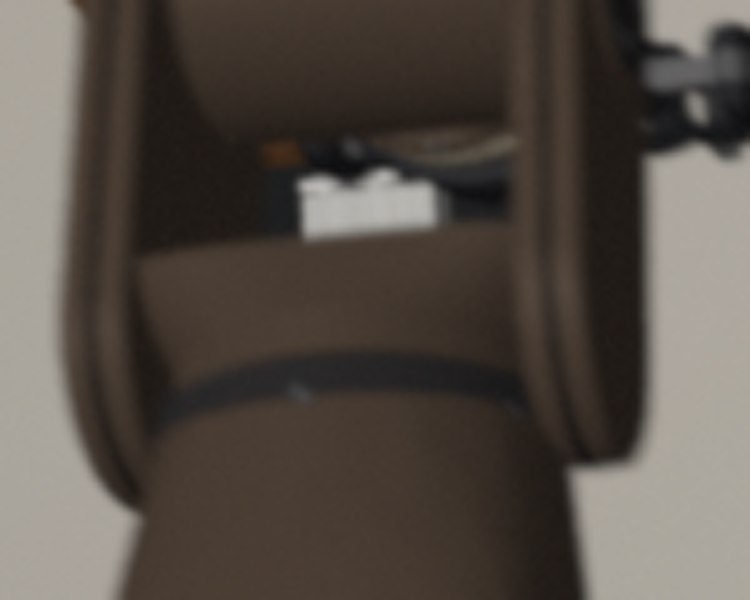

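View pics/scene4.png

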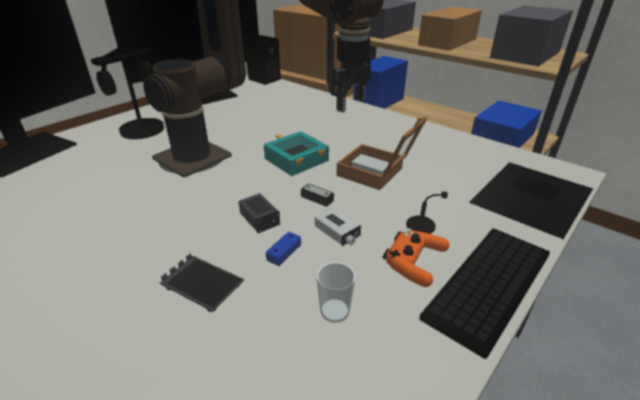

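```bash
python3 -m crank '[[-0.42,0.77,0.2,0,0,0.118,1],[-0.42,0.77,0.2,0,0,0.118,1],[-0.42,0.77,0.2,0,0,0.118,1],[-0.42,0.77,0.2,0,0,0.118,1]]' && python3 -c "
from tgt import *
st(); target([.4381,-.0847,.12],-.245)"
```

```text
time: 10.6
eef_pos: [0.4854, 0.0379, 0.2229]
tcp_rot: [0.999, -0.032, -0.001, 0.0]
contact_force: [-0.8, 0.6, -0.8]
opening: 1.001
t 10.6 p [0.4854 0.0379 0.2229] yaw -0.064 z [-0.002 -0.    -1.   ] q [-0.131 -0.13   2.035 -0.     1.238  1.504] F [-0.8  0.6 -0.8] op 1.001
shift [-0.262  0.836  0.687] turn [0.    0.001 0.115] n50 3.338930406738006
```

```bash
python3 -m crank '[[-0.26,0.836,0.3,0,0,0.115,1],[-0.26,0.836,0.3,0,0,0.115,1],[-0.26,0.836,0.3,0,0,0.115,1],[-0.262,0.836,0.687,0,0,0.115,1],[-0.262,0.836,0.687,0,0,0.115,1],[-0.262,0.836,0.687,0,0,0.115,1]]' && python3 -c "
from tgt import *
st(); target([.4381,-.0847,.012],-.245)"
```

```text
time: 11.2
eef_pos: [0.4393, -0.0816, 0.1198]
tcp_rot: [0.993, -0.12, -0.002, -0.001]
contact_force: [0.5, -0.3, 0.8]
opening: 0.998
t 11.2 p [ 0.4393 -0.0816  0.1198] yaw -0.2402 z [-0.004  0.002 -1.   ] q [-4.120e-01 -1.000e-01  2.211e+00  1.000e-03  1.035e+00  1.399e+00] F [ 0.5 -0.3  0.8] op 0.998
shift [-0.     0.023  0.719] turn [-0.001  0.003  0.003] n50 2.1577371909100127
```

```bash
python3 -m crank '[[0,0.023,0.5,0,0,0.003,1],[0,0.023,0.719,0,0,0.003,1],[0,0.023,0.719,0,0,0.003,1],[0,0.023,0.719,0,0,0.003,1],[0,0.023,0.719,0,0,0.003,1]]' 60 && python3 -c "
from tgt import *
st()" && python3 -m crank '[[0,0,0,0,0,0,0],[0,0,0,0,0,0,0],[0,0,0,0,0,0,0],[0,0,0,0,0,0,0],[0,0,0,0,0,0,0],[0,0,0,0,0,0,0]]' 60 && python3 -c "
from tgt import *
st()"
```

```text
time: 11.7
eef_pos: [0.4419, -0.0868, 0.0162]
tcp_rot: [0.993, -0.122, 0.003, 0.001]
contact_force: [0.4, 0.3, 0.5]
opening: 0.996
t 11.7 p [ 0.4419 -0.0868  0.0162] yaw -0.2447 z [ 0.005 -0.002 -1.   ] q [-0.42   0.098  2.249  0.     0.789  1.395] F [0.4 0.3 0.5] op 0.996
time: 12.3
eef_pos: [0.4417, -0.087, 0.0164]
tcp_rot: [0.992, -0.123, 0.003, 0.001]
contact_force: [0.5, 1.7, 6.7]
opening: 0.761
t 12.3 p [ 0.4417 -0.087   0.0164] yaw -0.2459 z [ 0.006 -0.002 -1.   ] q [-4.210e-01  9.700e-02  2.249e+00  1.000e-03  7.890e-01  1.395e+00] F [0.5 1.7 6.7] op 0.761
```

```bash
python3 - <<'E'
from h import *
import pickle
ps=pickle.load(open("v0.pkl","rb"))[0]
b=B["stand"][:4]+(.006,)
overlay(ps["top"],[boxpts(.5148,-.3213,.203,.012,b)],(430,160,515,260),7.5,"pics/st1.png")
overlay(ps["scene"],[boxpts(.5148,-.3213,.203,.012,b)],(150,245,250,315),7.5,"pics/st2.png")
E
python3 -c "
import cv2,numpy as np
a=cv2.imread('pics/st1.png');b=cv2.imread('pics/st2.png')
cv2.imwrite('pics/st1.png',np.clip(a.astype(float)*1.3,0,255))"
```

```text
[ WARN:0@0.051] global loadsave.cpp:1063 imwrite_ Unsupported depth image for selected encoder is fallbacked to CV_8U.
```

View pics/st1.png

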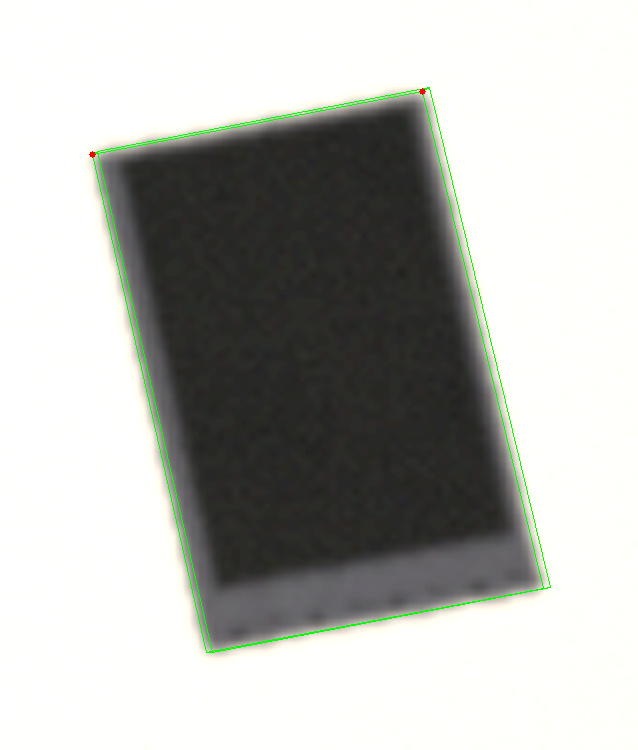

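View pics/st2.png

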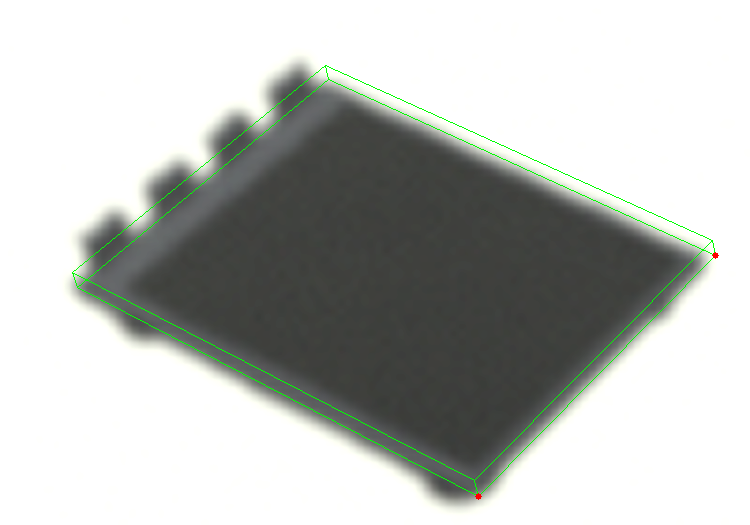

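```bash
python3 - <<'E'
from h import *
import pickle
ps=pickle.load(open("v0.pkl","rb"))[0]
for n,roi,th in(("top",(430,160,515,260),None),("scene",(150,245,250,315),None)):
    p=ps[n];x0,y0,x1,y1=roi
    g=cv2.resize(p["pixels"][y0:y1,x0:x1].astype(np.float32).mean(2),None,fx=8,fy=8,interpolation=cv2.INTER_CUBIC)
    v=np.percentile(g,[5,20,30,40,60]);print(v)
    for th in ((30,34,38) if n=="top" else (40,45,50)):
        m=(g<th).astype(np.uint8); m=cv2.morphologyEx(m,cv2.MORPH_OPEN,np.ones((60,60),np.uint8))
        c=max(cv2.findContours(m,0,2)[0],key=cv2.contourArea)[:,0,:]
        W=np.array([unproj(p,(a+.5)/8-.5+x0,(b+.5)/8-.5+y0,.018)[:2] for a,b in c]).astype(np.float32)
        print(n,th,[np.round(k,4) for k in cv2.minAreaRect(W*1000)])
E
```

```text
[ 20.08420725  21.48291016  50.01124649 131.58557129 135.73471069]
top 30 [array([ 520.9157, -319.6417]), array([126.9303,  86.334 ]), np.float64(11.4746)]
top 34 [array([ 520.8325, -319.5015]), array([128.1577,  87.616 ]), np.float64(11.5168)]
top 38 [array([ 520.7139, -319.593 ]), array([129.0544,  88.8035]), np.float64(11.4969)]
[ 41.27488232  43.18394775  62.37759171 155.8200531  174.93588257]Traceback (most recent call last):
  File "<stdin>", line 10, in <module>
ValueError: max() iterable argument is empty
```

```bash
python3 -m crank '[[0,0,-0.1,0,0,0,0],[0,0,-0.3,0,0,0,0],[0,0,-0.6,0,0,0,0],[0,0,-0.9,0,0,0,0],[0,0,-0.9,0,0,0,0]]' 60 && python3 -c "
from tgt import *
st(); target([.5262,-.3197,.12],.2007)"
```

```text
time: 12.8
eef_pos: [0.4436, -0.0881, 0.1563]
tcp_rot: [0.992, -0.123, 0.008, 0.002]
contact_force: [2.5, -0.0, -3.9]
opening: 0.76
t 12.8 p [ 0.4436 -0.0881  0.1563] yaw -0.2456 z [ 0.015 -0.007 -1.   ] q [-0.421 -0.152  2.183  0.     1.094  1.395] F [ 2.5 -0.  -3.9] op 0.76
shift [0.906 1.363 0.261] turn [ 0.004 -0.01  -0.284] n50 4.9710568421278385
```

```bash
python3 -m crank '[[0.22,0.34,0,0,0,-0.07,0],[0.45,0.68,0,0,0,-0.142,0],[0.45,0.68,0,0,0,-0.142,0],[0.45,0.68,0,0,0,-0.142,0]]' 60 && python3 -c "
from tgt import *
st(); target([.5262,-.3197,.12],.2007)"
```

```text
time: 13.2
eef_pos: [0.4799, -0.2042, 0.1477]
tcp_rot: [1.0, -0.013, 0.0, 0.0]
contact_force: [-1.1, 0.5, -3.6]
opening: 0.761
t 13.2 p [ 0.4799 -0.2042  0.1477] yaw -0.0261 z [ 0.    -0.001 -1.   ] q [-5.970e-01  3.400e-02  2.023e+00 -1.000e-03  1.084e+00  1.000e+00] F [-1.1  0.5 -3.6] op 0.761
shift [0.328 0.762 0.185] turn [ 0.     0.    -0.144] n50 2.5494452050623506
```

```bash
python3 -m crank '[[0.16,0.38,0,0,0,-0.07,0],[0.328,0.762,0.1,0,0,-0.144,0],[0.328,0.762,0.185,0,0,-0.144,0],[0.328,0.762,0.185,0,0,-0.144,0],[0.328,0.762,0.185,0,0,-0.144,0]]' 60 && python3 -c "
from tgt import *
st(); target([.5262,-.3197,.06],.2007)"
```

```text
time: 13.7
eef_pos: [0.525, -0.3155, 0.1183]
tcp_rot: [0.995, 0.101, -0.002, -0.002]
contact_force: [-0.4, 0.4, -4.5]
opening: 0.761
t 13.7 p [ 0.525  -0.3155  0.1183] yaw 0.2027 z [-0.004  0.004 -1.   ] q [-7.070e-01  2.680e-01  1.818e+00  1.000e-03  1.061e+00  6.610e-01] F [-0.4  0.4 -4.5] op 0.761
shift [0.003 0.031 0.389] turn [-0.003  0.002  0.001] n50 1.1693332967617351
```

```bash
python3 -m crank '[[0.003,0.031,0.2,0,0,0,0],[0.003,0.031,0.4,0,0,0,0],[0.003,0.031,0.45,0,0,0,0],[0.003,0.031,0.45,0,0,0,0],[0.003,0.031,0.45,0,0,0,0]]' 60 && python3 -c "
from tgt import *
st(); target([.5262,-.3197,.036],.2007)"
```

```text
time: 14.2
eef_pos: [0.5285, -0.3213, 0.0547]
tcp_rot: [0.995, 0.102, 0.001, 0.001]
contact_force: [0.8, -0.3, -3.7]
opening: 0.762
t 14.2 p [ 0.5285 -0.3213  0.0547] yaw 0.2041 z [ 0.002 -0.001 -1.   ] q [-0.71   0.362  1.832  0.     0.946  0.656] F [ 0.8 -0.3 -3.7] op 0.762
shift [-0.013 -0.014  0.124] turn [ 0.001 -0.001  0.002] n50 0.37754256685059456
```

```bash
python3 -m crank '[[-0.013,-0.012,0.05,0,0,0.002,0],[-0.013,-0.012,0.1,0,0,0.002,0],[-0.013,-0.012,0.1,0,0,0.002,0],[-0.013,-0.012,0.1,0,0,0.002,0]]' 60 && python3 -c "
from tgt import *
st(); target([.5262,-.3197,.0344],.2007)"
```

```text
time: 14.6
eef_pos: [0.5253, -0.32, 0.0377]
tcp_rot: [0.995, 0.1, -0.0, -0.0]
contact_force: [0.2, 0.0, -5.3]
opening: 0.763
t 14.6 p [ 0.5253 -0.32    0.0377] yaw 0.2002 z [-0.  0. -1.] q [-0.712  0.381  1.843  0.     0.918  0.659] F [ 0.2  0.  -5.3] op 0.763
shift [ 0.007 -0.001  0.022] turn [-0.  0. -0.] n50 0.06927148069581845
```

```bash
python3 -m crank '[[0.005,0,0.01,0,0,0,0],[0.005,0,0.02,0,0,0,0],[0.005,0,0.02,0,0,0,0]]' 60 ; python3 -m crank '[[0,0,0.007,0,0,0,0],[0,0,0.007,0,0,0,0]]' 60;python3 -c "
from tgt import *
st(); target([.5262,-.3197,.0344],.2007)"
```

```text
time: 14.9
eef_pos: [0.5261, -0.3199, 0.0348]
tcp_rot: [0.995, 0.1, -0.0, -0.0]
contact_force: [0.2, -0.3, -4.5]
opening: 0.761
time: 15.1
eef_pos: [0.5263, -0.3201, 0.0346]
tcp_rot: [0.995, 0.1, 0.0, 0.0]
contact_force: [-2.4, 1.1, -0.2]
opening: 0.764
t 15.1 p [ 0.5263 -0.3201  0.0346] yaw 0.2004 z [ 0. -0. -1.] q [-0.711  0.388  1.842 -0.     0.912  0.66 ] F [-2.4  1.1 -0.2] op 0.764
shift [-0.    -0.003  0.001] turn [ 0. -0. -0.] n50 0.009995095180292136
```

```bash
python3 -m crank '[[0,0,0.003,0,0,0,0.76],[0,0,0.003,0,0,0,0.82],[0,0,0.003,0,0,0,0.9],[0,0,0.003,0,0,0,1],[0,0,0.003,0,0,0,1],[0,0,-0.2,0,0,0,1],[0,0,-0.6,0,0,0,1],[0,0,-0.9,0,0,0,1],[0,0,-0.9,0,0,0,1]]' && python3 -m crank '[[0.4,-1,0,0,0,0,1],[0.4,-1,0,0,0,0,1],[0.4,-1,0,0,0,0,1],[0.4,-1,0,0,0,0,1]]' && python3 -m crank '[[0.2,-1,-0.3,0,0,0,1],[0.2,-1,-0.3,0,0,0,1],[0.2,-1,-0.3,0,0,0,1],[0.2,-1,-0.3,0,0,0,1]]'; python3 - <<'E'
from tgt import *
from h import *
import pickle
st()
ps={n:imaging.read_camera(n) for n in("top","scene")}
pickle.dump(ps,open("v2.pkl","wb"))
for n,p in ps.items(): cv2.imwrite(f"pics/{n}5.png",p["pixels"][:,:,::-1])
E
```

```text
time: 16.0
eef_pos: [0.5299, -0.323, 0.1781]
tcp_rot: [0.995, 0.1, 0.005, 0.006]
contact_force: [0.6, -0.7, 0.7]
opening: 1.001
time: 16.4
eef_pos: [0.5552, -0.1567, 0.1685]
tcp_rot: [0.995, 0.102, -0.0, -0.001]
contact_force: [-0.9, -0.6, -0.0]
opening: 1.0
time: 16.8
eef_pos: [0.5554, -0.0047, 0.2159]
tcp_rot: [0.995, 0.102, 0.002, 0.0]
contact_force: [0.3, -0.0, 0.5]
opening: 0.997
t 16.8 p [ 0.5554 -0.0047  0.2159] yaw 0.2046 z [ 0.004  0.    -1.   ] q [-1.920e-01  3.500e-02  1.890e+00  1.000e-03  1.213e+00  1.174e+00] F [ 0.3 -0.   0.5] op 0.997
```

View pics/top5.png

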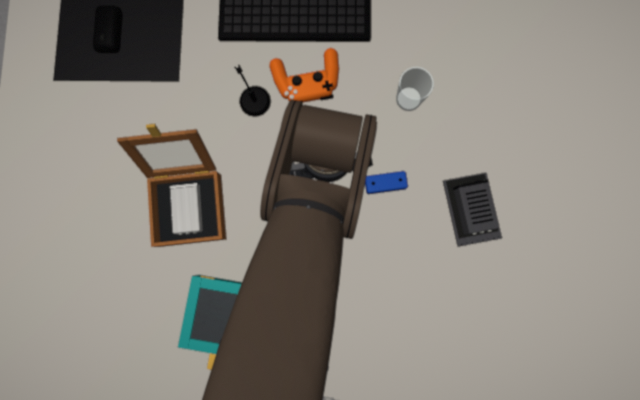

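View pics/scene5.png

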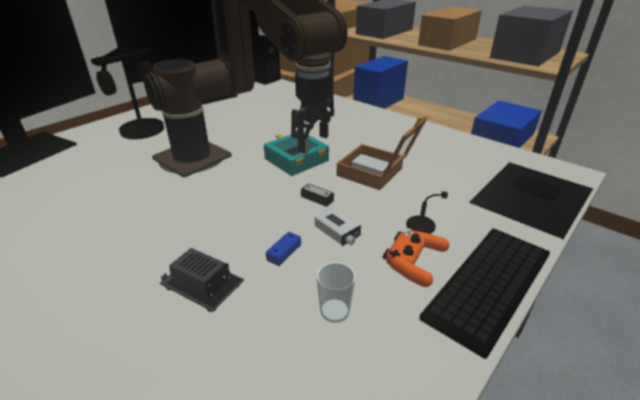

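```bash
python3 - <<'E'
from h import *
import pickle
ps=pickle.load(open("v2.pkl","rb"))
P=boxpts(.5653,-.3122,.2007,.018,B["power_supply"])
S_=boxpts(.5138,-.3222,.2007,.012,B["stand"][:4]+(.006,))
overlay(ps["top"],[P,S_],(430,160,515,260),6,"pics/a.png")
overlay(ps["scene"],[P,S_],(150,235,255,315),6,"pics/b.png")
a=cv2.imread("pics/a.png");b=cv2.imread("pics/b.png");
a=cv2.resize(a,(400,480));b=cv2.resize(b,(400,305));c=np.zeros((480,800,3),np.uint8);c[:480,:400]=a;c[:305,400:]=b
cv2.imwrite("pics/ab.png",c)
t=ps["top"]["pixels"][120:260,110:240,::-1];t=cv2.resize(t,None,fx=4,fy=4,interpolation=cv2.INTER_CUBIC)
s=ps["scene"]["pixels"][110:200,325:435,::-1];s=cv2.resize(s,None,fx=2.5,fy=2.5,interpolation=cv2.INTER_CUBIC)
c=np.zeros((560,800,3),np.uint8);c[:,:520]=t;c[:225,520:795]=s;cv2.imwrite("pics/cv.png",np.clip(c*1.5,0,255).astype(np.uint8))
E
```

```text
(no output)
```

View pics/ab.png

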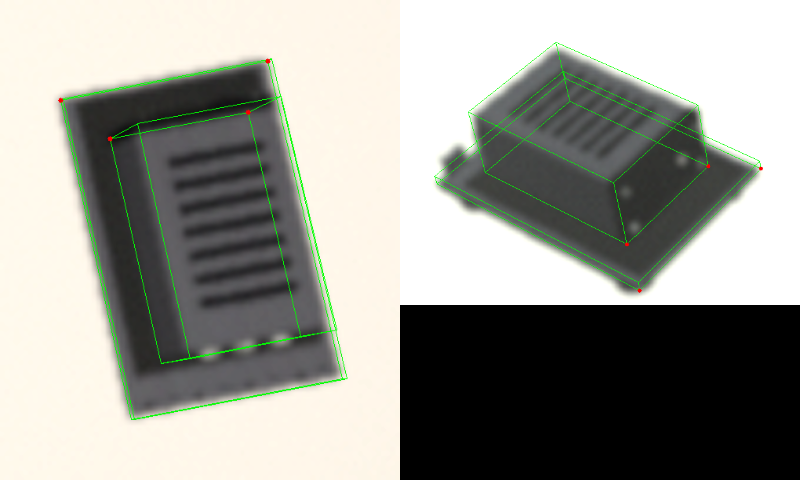

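View pics/cv.png

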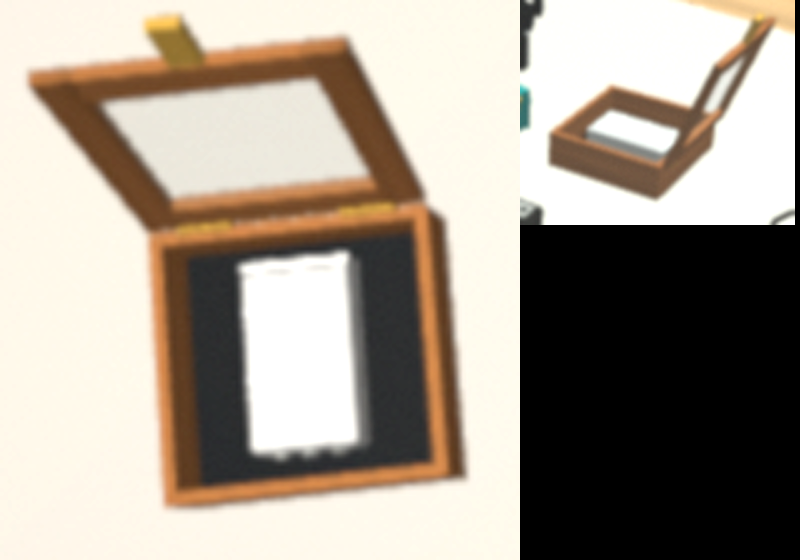

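```bash
python3 - <<'E'
from h import *
import pickle
for f in("v2.pkl",):
    ps=pickle.load(open(f,"rb"));p=ps["top"]
    x0,y0,x1,y1=160,178,208,238
    g=cv2.resize(p["pixels"][y0:y1,x0:x1].astype(np.float32).mean(2),None,fx=8,fy=8,interpolation=cv2.INTER_CUBIC)
    print(np.percentile(g,[5,20,50,80,95]))
    for th in (75,90,105):
        m=(g>th).astype(np.uint8); m=cv2.morphologyEx(m,cv2.MORPH_OPEN,np.ones((50,50),np.uint8))
        c=max(cv2.findContours(m,0,2)[0],key=cv2.contourArea)[:,0,:]
        W=np.array([unproj(p,(a+.5)/8-.5+x0,(b+.5)/8-.5+y0,.036)[:2] for a,b in c]).astype(np.float32)
        print(th,[np.round(k,4) for k in cv2.minAreaRect(W*1000)])
P=boxpts(.4995+.0525,.307+.0525*.1,.1,.008,B["converter"])
overlay(p,[P],(140,160,240,260),6,"pics/a.png")
E
```

```text
[ 29.77502604  31.04446754  77.82853317 180.33001709 183.37408752]
75 [array([505.6546, 309.5434]), array([110.4288,  64.0803]), np.float64(6.8449)]
90 [array([505.8028, 309.9386]), array([109.0903,  62.1092]), np.float64(6.6561)]
105 [array([505.8107, 310.2629]), array([108.0283,  60.4878]), np.float64(6.5427)]
```

View pics/a.png

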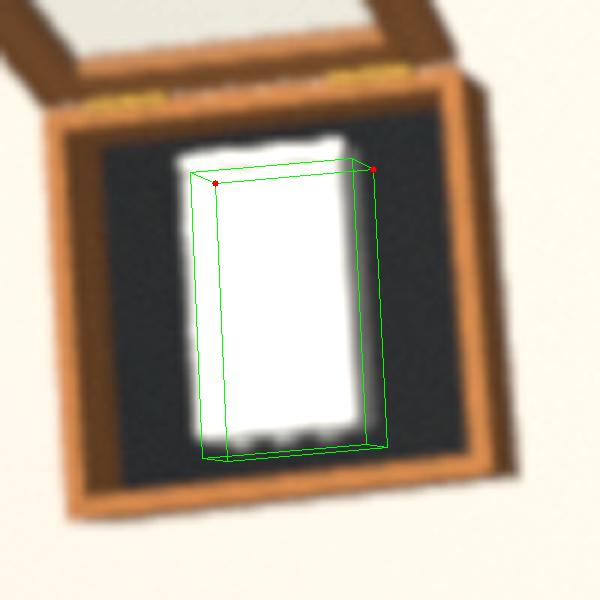

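```bash
python3 - <<'E'
from h import *
import pickle
ps=pickle.load(open("v2.pkl","rb"));p=ps["top"]
K,R,t=cam(p);print(-R.T@t)
P=boxpts(.5055+.0522,.3100+.0059,.113,.008,B["converter"])
overlay(p,[P],(140,160,240,260),6,"pics/a.png")
overlay(ps["scene"],[P],(325,110,425,200),6,"pics/b.png")
E
```

```text
[ 0.40434864 -0.00964768  1.04292407]
```

View pics/a.png

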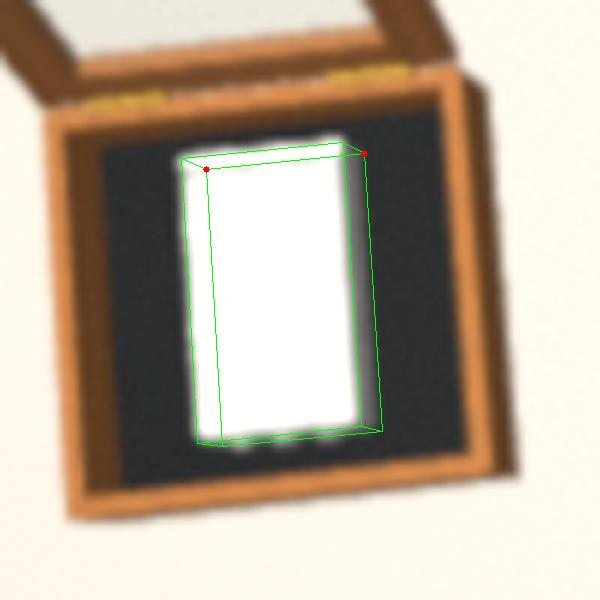

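View pics/b.png

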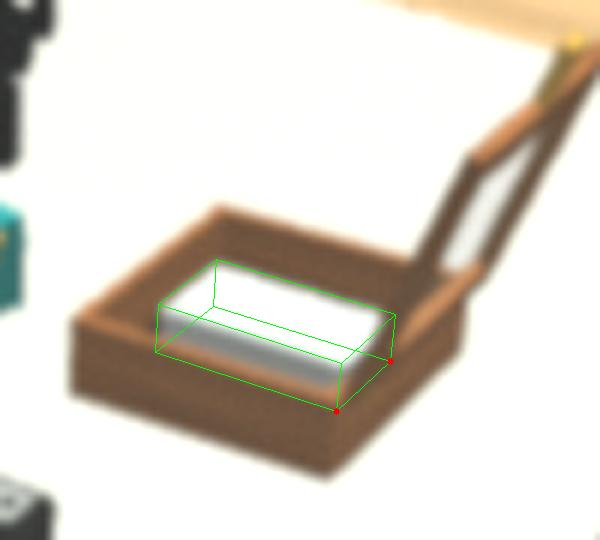

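```bash
python3 -c "
from tgt import *
target([.504,.309,.15],.113)"; python3 -m crank '[[0.04,-1,0,0,0,0.03,1],[0.04,-1,0,0,0,0.03,1],[0.04,-1,0,0,0,0.03,1],[0.04,-1,0,0,0,0.03,1]]'; python3 -c "
from tgt import *
st();target([.504,.309,.15],.113)"
```

```text
shift [ 0.091 -2.134  0.428] turn [ 0.001 -0.001  0.057] n50 6.534569442735832
time: 17.3
eef_pos: [0.5297, 0.1428, 0.2128]
tcp_rot: [0.997, 0.079, -0.001, -0.001]
contact_force: [0.2, -0.8, -1.1]
opening: 1.0
t 17.3 p [0.5297 0.1428 0.2128] yaw 0.1572 z [-0.002  0.001 -1.   ] q [7.800e-02 2.500e-02 1.906e+00 1.000e-03 1.212e+00 1.491e+00] F [ 0.2 -0.8 -1.1] op 1.0
shift [ 0.005 -1.12   0.42 ] turn [-0.001  0.001  0.028] n50 3.5898935422437783
```

```bash
python3 -m crank '[[0.005,-1,0,0,0,0.028,1],[0.005,-1,0,0,0,0.028,1],[0.005,-1,0,0,0,0.028,1],[0.005,-1,0.4,0,0,0.028,1],[0.005,-1,0.4,0,0,0.028,1]]'; python3 -c "
from tgt import *
st();target([.504,.309,.15],.113)"; python3 -m crank '[[0,-0.11,0.2,0,0,0,1],[0,-0.11,0.4,0,0,0,1],[0,-0.11,0.5,0,0,0,1],[0,-0.11,0.5,0,0,0,1],[0,-0.11,0.5,0,0,0,1]]'; python3 -c "
from tgt import *
st();target([.504,.309,.016],.113)"
```

```text
time: 17.8
eef_pos: [0.5059, 0.2864, 0.1478]
tcp_rot: [0.998, 0.055, -0.005, 0.002]
contact_force: [-1.8, -0.1, -0.5]
opening: 1.0
t 17.8 p [0.5059 0.2864 0.1478] yaw 0.1095 z [-0.01  -0.005 -1.   ] q [ 3.410e-01  1.710e-01  1.874e+00 -1.000e-03  1.107e+00  1.803e+00] F [-1.8 -0.1 -0.5] op 1.0
shift [ 0.004 -0.151 -0.016] turn [ 0.002  0.006 -0.002] n50 0.4550012627475992
time: 18.3
eef_pos: [0.5079, 0.3038, 0.0797]
tcp_rot: [0.999, 0.054, 0.0, 0.0]
contact_force: [-0.3, 0.0, 1.6]
opening: 1.002
t 18.3 p [0.5079 0.3038 0.0797] yaw 0.1074 z [ 0.001 -0.    -1.   ] q [ 0.368  0.275  1.89  -0.     0.976  1.831] F [-0.3  0.   1.6] op 1.002
shift [-0.023 -0.037  0.425] turn [ 0.    -0.    -0.004] n50 1.2804422953623058
```

```bash
python3 -m crank '[[-0.023,-0.037,0.1,0,0,-0.004,1],[-0.023,-0.037,0.3,0,0,-0.004,1],[-0.023,-0.037,0.3,0,0,-0.004,1],[-0.023,-0.037,0.3,0,0,-0.004,1]]'; python3 -c "
from tgt import *
st();target([.504,.309,.016],.113)"
```

```text
time: 18.7
eef_pos: [0.5025, 0.3101, 0.034]
tcp_rot: [0.998, 0.058, -0.0, 0.0]
contact_force: [0.0, 0.4, 0.3]
opening: 0.996
t 18.7 p [0.5025 0.3101 0.034 ] yaw 0.1157 z [-0.001 -0.    -1.   ] q [0.381 0.342 1.906 0.    0.895 1.836] F [0.  0.4 0.3] op 0.996
shift [0.009 0.009 0.12 ] turn [0.    0.    0.002] n50 0.3615223967101088
```

```bash
python3 -m crank '[[0.005,0.006,0.12,0,0,0,1],[0.005,0.006,0.125,0,0,0,1],[0.005,0.006,0.125,0,0,0,1],[0.005,0.006,0.125,0,0,0,0],[0.005,0.006,0.125,0,0,0,0],[0.005,0.006,0.125,0,0,0,0],[0.005,0.006,0.125,0,0,0,0],[0.005,0.006,0.125,0,0,0,0],[0.005,0.006,0.125,0,0,0,0]]' 50; python3 - <<'E'
from tgt import *
from h import *
st()
p=imaging.read_camera("scene");cv2.imwrite("pics/s6.png",cv2.resize(p["pixels"][90:210,320:440,::-1],None,fx=5,fy=5,interpolation=cv2.INTER_CUBIC))
E
```

```text
time: 19.6
eef_pos: [0.5046, 0.3097, 0.0168]
tcp_rot: [0.998, 0.058, 0.001, -0.0]
contact_force: [-1.8, -1.1, 5.8]
opening: 0.689
t 19.6 p [0.5046 0.3097 0.0168] yaw 0.1156 z [ 0.002  0.001 -1.   ] q [ 0.379  0.371  1.906 -0.     0.863  1.834] F [-1.8 -1.1  5.8] op 0.689
```

View pics/s6.png

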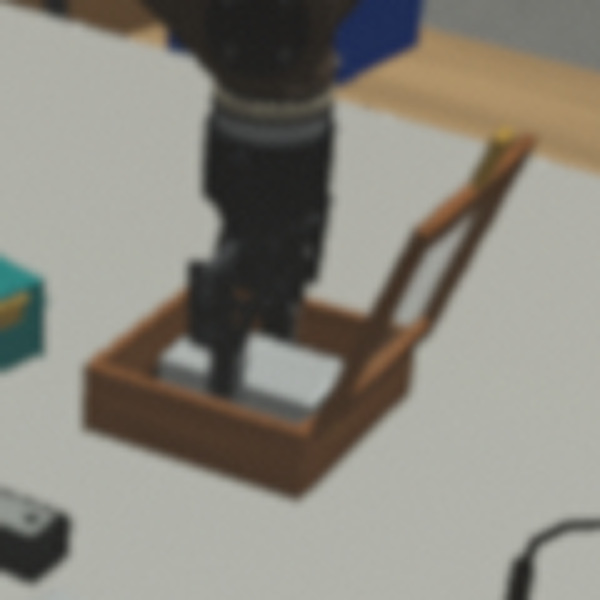

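```bash
python3 -m crank '[[0,0,-0.1,0,0,0,0],[0,0,-0.3,0,0,0,0],[0,0,-0.6,0,0,0,0],[0,0,-1,0,0,0,0],[0,0,-1,0,0,0,0]]' 50; python3 -m crank '[[0,0.33,-0.2,0,0,0,0],[0.05,0.66,-0.2,0,0,0,0],[0.1,1,-0.2,0,0,0,0],[0.1,1,-0.2,0,0,0,0]]'; python3 -m crank '[[0.1,0.33,0,0,0,0,0],[0.15,0.66,0,0,0,0,0],[0.2,1,0,0,0,0,0],[0.2,1,0,0,0,0,0]]'; python3 -m crank '[[0.1,0.33,0,0,0,0,0],[0.1,0.66,0,0,0,-0.05,0],[0.1,1,0,0,0,-0.05,0],[0.1,1,0,0,0,-0.05,0]]';python3 - <<'E'
from tgt import *
st();target([.5141,-.3224,.16],.2007)
E
```

```text
time: 20.15
eef_pos: [0.5068, 0.3107, 0.1728]
tcp_rot: [0.998, 0.058, 0.006, -0.002]
contact_force: [1.1, -0.2, -1.5]
opening: 0.687
time: 20.55
eef_pos: [0.536, 0.1577, 0.1944]
tcp_rot: [0.998, 0.055, -0.001, 0.001]
contact_force: [-0.8, 0.7, -2.3]
opening: 0.689
time: 20.95
eef_pos: [0.5833, 0.0118, 0.1939]
tcp_rot: [0.998, 0.055, -0.001, 0.001]
contact_force: [0.2, 0.5, -2.8]
opening: 0.689
time: 21.35
eef_pos: [0.6148, -0.1354, 0.1939]
tcp_rot: [0.996, 0.094, -0.001, 0.001]
contact_force: [0.5, 0.0, -2.5]
opening: 0.692
t 21.35 p [ 0.6148 -0.1354  0.1939] yaw 0.1887 z [-0.001 -0.001 -1.   ] q [-0.377  0.22   1.727 -0.002  1.196  1.006] F [ 0.5  0.  -2.5] op 0.692
shift [-0.893  1.098  0.228] turn [ 0.001  0.001 -0.008] n50 4.30220268786518
```

```bash
python3 -m crank '[[-0.3,0.33,0,0,0,-0.004,0],[-0.6,0.66,0,0,0,-0.008,0],[-0.89,1,0.1,0,0,-0.008,0],[-0.89,1,0.2,0,0,-0.008,0],[-0.89,1,0.2,0,0,-0.008,0]]'; python3 - <<'E'
from tgt import *
from h import *
import pickle
st();target([.5141,-.3224,.11],.2007)
E
```

```text
time: 21.85
eef_pos: [0.5093, -0.3049, 0.1614]
tcp_rot: [0.995, 0.101, -0.003, -0.002]
contact_force: [-0.2, 0.5, -4.4]
opening: 0.686
t 21.85 p [ 0.5093 -0.3049  0.1614] yaw 0.2022 z [-0.006  0.004 -1.   ] q [-7.100e-01  1.790e-01  1.837e+00 -1.000e-03  1.132e+00  6.590e-01] F [-0.2  0.5 -4.4] op 0.686
shift [0.01  0.122 0.342] turn [-0.003  0.003  0.001] n50 1.0892174258977811
```

```bash
python3 -m crank '[[0.01,0.122,0.15,0,0,0,0],[0.01,0.122,0.34,0,0,0,0],[0.01,0.122,0.43,0,0,0,0],[0.01,0.122,0.43,0,0,0,0],[0.01,0.122,0.43,0,0,0,0]]'; python3 - <<'E'
from tgt import *
from h import *
import pickle
st();target([.5141,-.3224,.0728],.2007)
p=imaging.read_camera("scene");pickle.dump(p,open("v3.pkl","wb"))
cv2.imwrite("pics/s7.png",np.clip(cv2.resize(p["pixels"][200:315,150:260,::-1],None,fx=5,fy=5,interpolation=cv2.INTER_CUBIC)*1.6,0,255))
E
```

```text
time: 22.35
eef_pos: [0.5187, -0.3203, 0.1008]
tcp_rot: [0.995, 0.104, -0.0, -0.0]
contact_force: [0.1, -0.5, -2.3]
opening: 0.691
t 22.35 p [ 0.5187 -0.3203  0.1008] yaw 0.2078 z [-0.     0.001 -1.   ] q [-0.72   0.282  1.836  0.     1.024  0.643] F [ 0.1 -0.5 -2.3] op 0.691
shift [-0.033  0.008  0.187] turn [-0.     0.     0.005] n50 0.5696145122188725[ WARN:0@1.838] global loadsave.cpp:1063 imwrite_ Unsupported depth image for selected encoder is fallbacked to CV_8U.
```

View pics/s7.png

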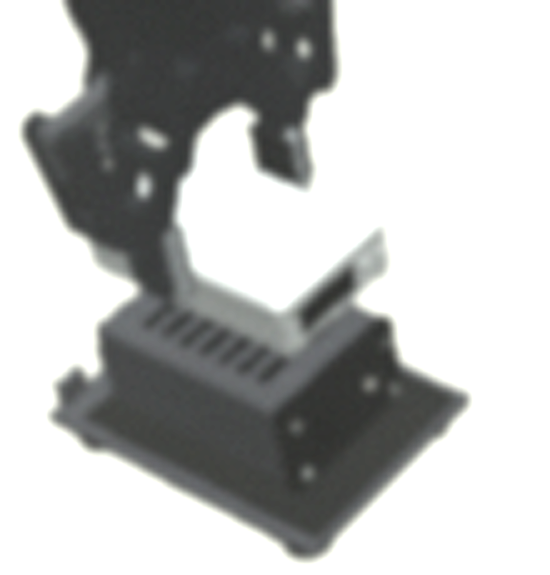

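```bash
python3 - <<'E'
from h import *
import pickle
p=pickle.load(open("v3.pkl","rb"))
overlay(p,[boxpts(.5698,-.3095,.2078,.092,B["converter"]),boxpts(.5653,-.312,.2007,.018,B["power_supply"])],(150,200,260,315),5,"pics/a.png")
E
```

```text
(no output)
```

View pics/a.png

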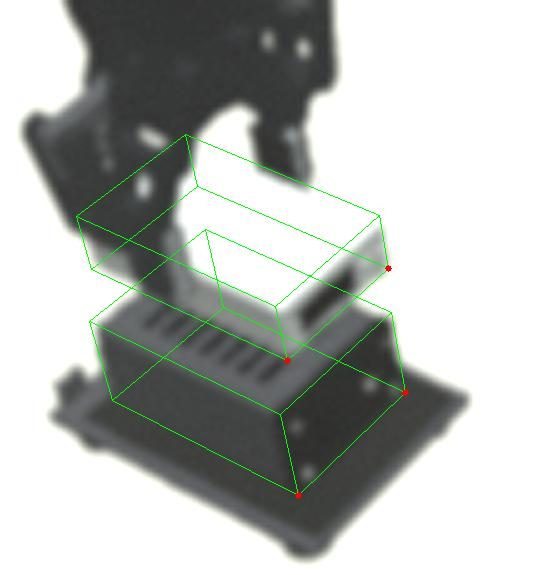

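```bash
python3 -m crank '[[-0.02,0.008,0.06,0,0,0.004,0],[-0.03,0.008,0.12,0,0,0.005,0],[-0.03,0.008,0.14,0,0,0.005,0],[-0.03,0.008,0.14,0,0,0.005,0]]'; python3 - <<'E'
from tgt import *
st();target([.5141,-.3224,.0728],.2007)
E
```

```text
time: 22.8
eef_pos: [0.5134, -0.323, 0.0786]
tcp_rot: [0.995, 0.099, -0.001, -0.001]
contact_force: [0.5, -0.2, -2.4]
opening: 0.687
t 22.8 p [ 0.5134 -0.323   0.0786] yaw 0.1984 z [-0.002  0.001 -1.   ] q [-0.729  0.307  1.852  0.     0.985  0.644] F [ 0.5 -0.2 -2.4] op 0.687
shift [ 0.006 -0.003  0.039] turn [-0.001  0.001 -0.001] n50 0.11785607241192765
```

```bash
python3 -m crank '[[0.004,-0.003,0.015,0,0,-0.001,0],[0.004,-0.003,0.03,0,0,-0.001,0],[0.004,-0.003,0.03,0,0,-0.001,0]]';python3 -m crank '[[0,0,0.01,0,0,0,0],[0,0,0.01,0,0,0,0]]'; python3 - <<'E'
from tgt import *
st();target([.5141,-.3224,.0728],.2007)
E
```

```text
time: 23.1
eef_pos: [0.5145, -0.3228, 0.0749]
tcp_rot: [0.995, 0.1, -0.0, -0.0]
contact_force: [0.9, -0.1, -2.9]
opening: 0.687
time: 23.3
eef_pos: [0.5145, -0.3229, 0.0736]
tcp_rot: [0.995, 0.1, -0.0, -0.0]
contact_force: [-0.3, 0.1, -1.8]
opening: 0.686
t 23.3 p [ 0.5145 -0.3229  0.0736] yaw 0.2003 z [-0.  0. -1.] q [-0.727  0.314  1.853 -0.     0.974  0.643] F [-0.3  0.1 -1.8] op 0.686
shift [-0.002 -0.004  0.005] turn [-0.  0. -0.] n50 0.02032849241225874
```

```bash
python3 -m crank '[[-0.002,-0.002,0.008,0,0,0,0],[-0.002,-0.002,0.008,0,0,0,0]]'; python3 - <<'E'
from tgt import *
st();target([.5141,-.3224,.0728],.2007)
E
```

```text
time: 23.5
eef_pos: [0.5144, -0.3229, 0.0728]
tcp_rot: [0.995, 0.1, 0.0, 0.0]
contact_force: [-0.8, -0.7, -1.7]
opening: 0.687
t 23.5 p [ 0.5144 -0.3229  0.0728] yaw 0.2002 z [ 0.001 -0.    -1.   ] q [-0.727  0.315  1.854  0.     0.972  0.643] F [-0.8 -0.7 -1.7] op 0.687
shift [-0.002 -0.003  0.   ] turn [ 0. -0. -0.] n50 0.011299277779843403
```

```bash
python3 -m crank '[[0,0,0.007,0,0,0,0],[0,0,0.007,0,0,0,0]]'; python3 - <<'E'
from tgt import *
st()
E
```

```text
time: 23.7
eef_pos: [0.5144, -0.3229, 0.0728]
tcp_rot: [0.995, 0.1, 0.0, 0.0]
contact_force: [-2.5, 1.0, 4.8]
opening: 0.687
t 23.7 p [ 0.5144 -0.3229  0.0728] yaw 0.2003 z [ 0. -0. -1.] q [-0.727  0.315  1.854 -0.     0.973  0.643] F [-2.5  1.   4.8] op 0.687
```

```bash
python3 -m crank '[[0,0,0,0,0,0,0.72],[0,0,0,0,0,0,0.8],[0,0,0,0,0,0,0.9],[0,0,0,0,0,0,1],[0,0,0,0,0,0,1],[0,0,-0.2,0,0,0,1],[0,0,-0.5,0,0,0,1],[0,0,-0.7,0,0,0,1],[0,0,-0.7,0,0,0,1]]' && python3 -m crank '[[0.4,-1,0,0,0,0,1],[0.4,-1,0,0,0,0,1],[0.4,-1,0,0,0,0,1],[0.4,-1,0,0,0,0,1]]' && python3 -m crank '[[0.4,-1,-0.2,0,0,0.1,1],[0.4,-1,-0.2,0,0,0.1,1],[0.4,-1,-0.2,0,0,0.1,1],[0.4,-1,-0.2,0,0,0.1,1]]'; python3 - <<'E'
from tgt import *
from h import *
import pickle
st()
ps={n:imaging.read_camera(n) for n in("top","scene")}
pickle.dump(ps,open("v4.pkl","wb"))
P=boxpts(.5653,-.3122,.2007,.018,B["power_supply"]);C=boxpts(.5656,-.3125,.2007,.064,B["converter"])
overlay(ps["top"],[],(430,160,515,260),6,"pics/a.png")
overlay(ps["scene"],[P,C],(150,215,260,315),5.5,"pics/b.png")
overlay(ps["scene"],[],(150,215,260,315),5.5,"pics/c.png")
E
```

```text
time: 24.6
eef_pos: [0.5169, -0.325, 0.1831]
tcp_rot: [0.995, 0.1, 0.004, 0.004]
contact_force: [-0.1, -0.1, 0.3]
opening: 0.999
time: 25.0
eef_pos: [0.5427, -0.1593, 0.175]
tcp_rot: [0.995, 0.102, -0.001, -0.001]
contact_force: [-0.4, -0.8, 0.2]
opening: 0.998
time: 25.4
eef_pos: [0.5725, -0.0016, 0.2067]
tcp_rot: [1.0, 0.023, 0.0, -0.0]
contact_force: [0.2, -0.7, -0.1]
opening: 0.996
t 25.4 p [ 0.5725 -0.0016  0.2067] yaw 0.0464 z [ 0.001  0.001 -1.   ] q [-1.800e-01  8.300e-02  1.857e+00  1.000e-03  1.201e+00  1.344e+00] F [ 0.2 -0.7 -0.1] op 0.996
```

View pics/a.png

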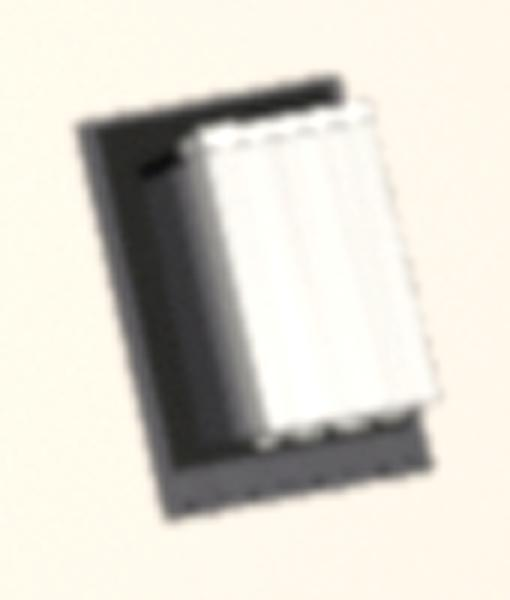

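View pics/b.png

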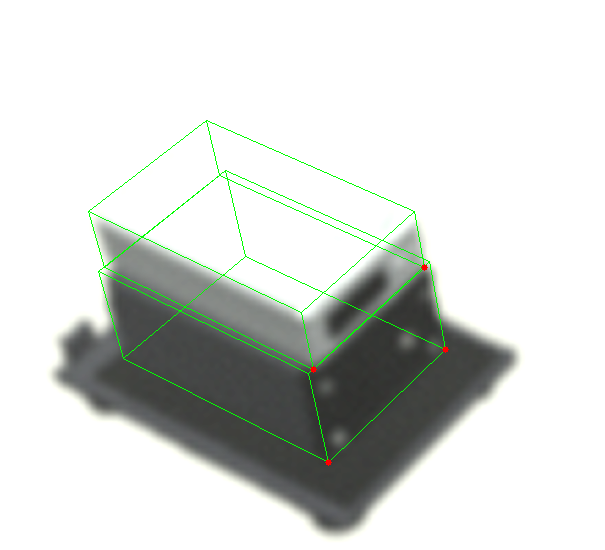

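View pics/c.png

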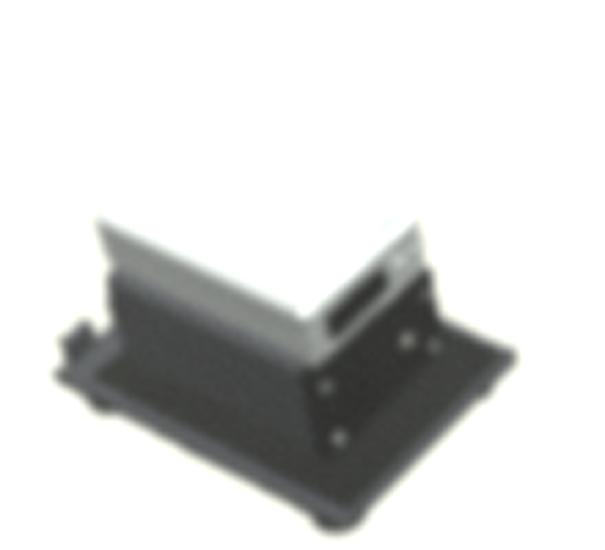

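```bash
python3 - <<'E'
from h import *
import pickle
ps=pickle.load(open("v0.pkl","rb"))[0]
P=boxpts(.667,.005,-.12,0,B["amplifier"])
for n,roi,s in(("top",(290,125,355,195),8),("scene",(300,195,375,260),8)):
    x0,y0,x1,y1=roi;p=ps[n]
    im=cv2.resize(p["pixels"][y0:y1,x0:x1,::-1],None,fx=s,fy=s,interpolation=cv2.INTER_CUBIC)
    q=((proj(p,P)+.5-[x0,y0])*s).astype(int)
    for a,b in EDG: cv2.line(im,tuple(map(int,q[a])),tuple(map(int,q[b])),(0,255,0),1)
    cv2.imwrite(f"pics/am_{n}.png",im)
E
```

```text
(no output)
```

View pics/am_top.png

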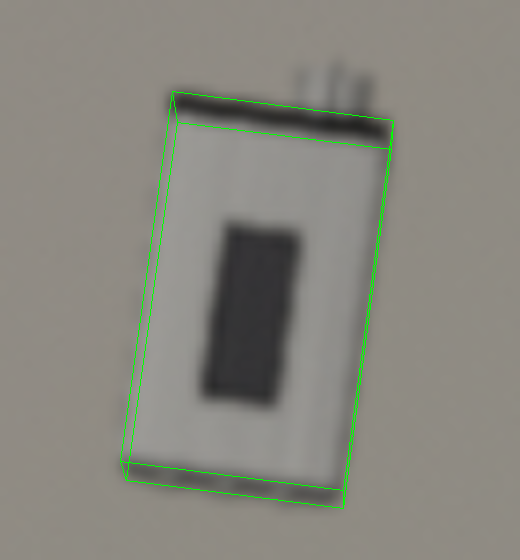

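View pics/am_scene.png

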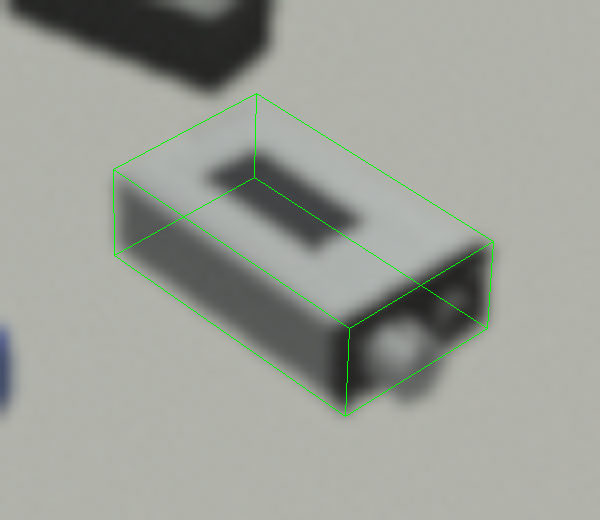

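```bash
python3 -c "
from tgt import *
target([.6139,.0108,.12],-.12)"; python3 -m crank '[[0.28,-0.07,0.2,0,0,0.106,1],[0.28,-0.07,0.4,0,0,0.106,1],[0.28,-0.07,0.57,0,0,0.106,1],[0.28,-0.07,0.57,0,0,0.106,1]]'; python3 -c "
from tgt import *
st();target([.6139,.0108,.03],-.12)"
```

```text
shift [ 0.28  -0.078  0.576] turn [-0.    -0.     0.106] n50 1.9353705818815217
time: 25.9
eef_pos: [0.6099, 0.0065, 0.1148]
tcp_rot: [0.998, -0.062, -0.006, -0.0]
contact_force: [0.0, -0.5, 0.2]
opening: 1.002
t 25.9 p [0.6099 0.0065 0.1148] yaw -0.1246 z [-0.011  0.001 -1.   ] q [-1.550e-01  2.700e-01  1.822e+00 -1.000e-03  1.060e+00  1.540e+00] F [ 0.  -0.5  0.2] op 1.002
shift [ 0.029 -0.032  0.565] turn [ 0.     0.007 -0.003] n50 1.6995408734042177
```

```bash
python3 -m crank '[[0.02,-0.03,0.2,0,0,-0.003,1],[0.02,-0.03,0.4,0,0,-0.003,1],[0.02,-0.03,0.5,0,0,-0.003,1],[0.02,-0.03,0.5,0,0,-0.003,1]]'; python3 -c "
from tgt import *
st();target([.6139,.0108,.0165],-.12)"
```

```text
time: 26.3
eef_pos: [0.6154, 0.011, 0.0439]
tcp_rot: [0.998, -0.06, -0.002, -0.0]
contact_force: [-0.1, -0.7, -0.5]
opening: 1.0
t 26.3 p [0.6154 0.011  0.0439] yaw -0.1195 z [-0.005  0.    -1.   ] q [-0.147  0.375  1.838 -0.     0.933  1.544] F [-0.1 -0.7 -0.5] op 1.0
shift [-0.009  0.002  0.183] turn [0.    0.003 0.   ] n50 0.5490872773713807
```

```bash
python3 -m crank '[[-0.012,0,0.1,0,0,0,1],[-0.012,0,0.19,0,0,0,1],[-0.012,0,0.19,0,0,0,1],[-0.012,0,0.19,0,0,0,1]]' 50; python3 -c "
from tgt import *
st();target([.6139,.0108,.0165],-.12)"
```

```text
time: 26.7
eef_pos: [0.6153, 0.0118, 0.0173]
tcp_rot: [0.998, -0.059, -0.0, -0.0]
contact_force: [0.1, -0.1, -0.6]
opening: 1.002
t 26.7 p [0.6153 0.0118 0.0173] yaw -0.1186 z [-0.  0. -1.] q [-0.145  0.413  1.845 -0.     0.883  1.544] F [ 0.1 -0.1 -0.6] op 1.002
shift [-0.008  0.008  0.005] turn [0.    0.    0.001] n50 0.03800203987447395
```

```bash
python3 -m crank '[[-0.006,0.006,0.003,0,0,0,0],[-0.006,0.006,0.003,0,0,0,0],[-0.006,0.006,0.003,0,0,0,0],[-0.006,0.006,0.003,0,0,0,0],[-0.006,0.006,0.003,0,0,0,0],[-0.006,0.006,0.003,0,0,0,0]]' 50; python3 - <<'E'
from tgt import *
from h import *
import pickle
st()
p=imaging.read_camera("scene");pickle.dump(p,open("v5.pkl","wb"))
overlay(p,[],(290,170,385,260),6,"pics/a.png")
E
```

```text
time: 27.3
eef_pos: [0.6152, 0.0109, 0.0181]
tcp_rot: [0.998, -0.059, 0.001, 0.0]
contact_force: [-0.6, -0.5, 4.7]
opening: 0.707
t 27.3 p [0.6152 0.0109 0.0181] yaw -0.1186 z [ 0.002 -0.    -1.   ] q [-0.147  0.411  1.847 -0.     0.882  1.542] F [-0.6 -0.5  4.7] op 0.707
```

View pics/a.png

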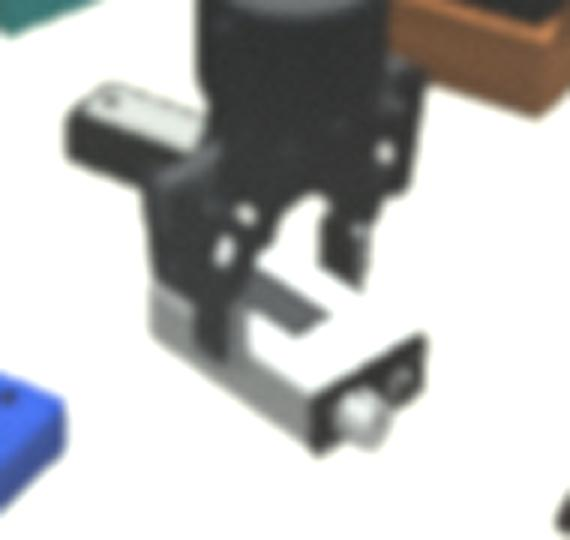

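```bash
python3 -m crank '[[0,0,-0.1,0,0,0,0],[0,0,-0.3,0,0,0,0],[0,0,-0.6,0,0,0,0],[0,0,-1,0,0,0,0],[0,0,-1,0,0,0,0]]' 50; python3 -c "
from tgt import *
st();target([.5152,-.3225,.19],.2007)"
```

```text
time: 27.85
eef_pos: [0.6176, 0.0107, 0.1743]
tcp_rot: [0.998, -0.059, 0.006, 0.0]
contact_force: [1.6, 0.7, -2.2]
opening: 0.71
t 27.85 p [0.6176 0.0107 0.1743] yaw -0.1183 z [ 0.012 -0.002 -1.   ] q [-0.147  0.207  1.78   0.     1.143  1.542] F [ 1.6  0.7 -2.2] op 0.71
shift [-0.415  2.286 -0.109] turn [ 0.001 -0.007 -0.203] n50 6.978915192119946
```

```bash
python3 -m crank '[[-0.05,0.33,-0.1,0,0,-0.05,0],[-0.1,0.66,-0.12,0,0,-0.1,0],[-0.18,1,-0.12,0,0,-0.1,0],[-0.18,1,-0.12,0,0,-0.1,0]]'; python3 -c "
from tgt import *
st();target([.5152,-.3225,.19],.2007)"
```

```text
time: 28.25
eef_pos: [0.5672, -0.139, 0.1835]
tcp_rot: [1.0, 0.017, -0.002, 0.0]
contact_force: [-0.2, 1.0, -3.6]
opening: 0.709
t 28.25 p [ 0.5672 -0.139   0.1835] yaw 0.0333 z [-0.003 -0.001 -1.   ] q [-0.413  0.133  1.846 -0.003  1.165  1.126] F [-0.2  1.  -3.6] op 0.709
shift [-0.387  1.211 -0.041] turn [ 0.     0.002 -0.107] n50 3.8175390512420573
```

```bash
python3 -m crank '[[-0.1,0.33,0,0,0,-0.05,0],[-0.2,0.66,-0.04,0,0,-0.107,0],[-0.33,1,-0.04,0,0,-0.107,0],[-0.33,1,-0.04,0,0,-0.107,0],[-0.33,1,-0.04,0,0,-0.107,0]]'; python3 -c "
from tgt import *
st();target([.5152,-.3225,.15],.2007)"
```

```text
time: 28.75
eef_pos: [0.5249, -0.2871, 0.1893]
tcp_rot: [0.995, 0.101, -0.001, -0.001]
contact_force: [0.8, 0.5, -2.6]
opening: 0.711
t 28.75 p [ 0.5249 -0.2871  0.1893] yaw 0.2033 z [-0.002  0.002 -1.   ] q [-0.67   0.158  1.807  0.     1.179  0.697] F [ 0.8  0.5 -2.6] op 0.711
shift [-0.11   0.219  0.262] turn [-0.002  0.001  0.002] n50 1.0756703374460017
```

```bash
python3 -m crank '[[-0.1,0.21,0,0,0,0,0],[-0.11,0.22,0.15,0,0,0,0],[-0.11,0.22,0.3,0,0,0,0],[-0.11,0.22,0.3,0,0,0,0],[-0.11,0.22,0.3,0,0,0,0]]'; python3 - <<'E'
from tgt import *
from h import *
import pickle
st();target([.5152,-.3225,.1101],.2007)
p=imaging.read_camera("scene");pickle.dump(p,open("v6.pkl","wb"))
E
```

```text
time: 29.25
eef_pos: [0.5168, -0.3201, 0.145]
tcp_rot: [0.995, 0.104, -0.001, -0.001]
contact_force: [0.7, 0.4, -2.1]
opening: 0.712
t 29.25 p [ 0.5168 -0.3201  0.145 ] yaw 0.2084 z [-0.002  0.002 -1.   ] q [-7.210e-01  2.260e-01  1.815e+00  1.000e-03  1.103e+00  6.410e-01] F [ 0.7  0.4 -2.1] op 0.712
shift [-0.014  0.014  0.233] turn [-0.002  0.001  0.005] n50 0.6999991132136659
```

```bash
python3 - <<'E'
from h import *
import pickle
p=pickle.load(open("v6.pkl","rb"))
overlay(p,[boxpts(.5669,-.3095,.2084,.1269,B["amplifier"]),boxpts(.5656,-.3125,.2007,.064,B["converter"])],(150,190,260,300),5.5,"pics/a.png")
E
```

```text
(no output)
```

View pics/a.png

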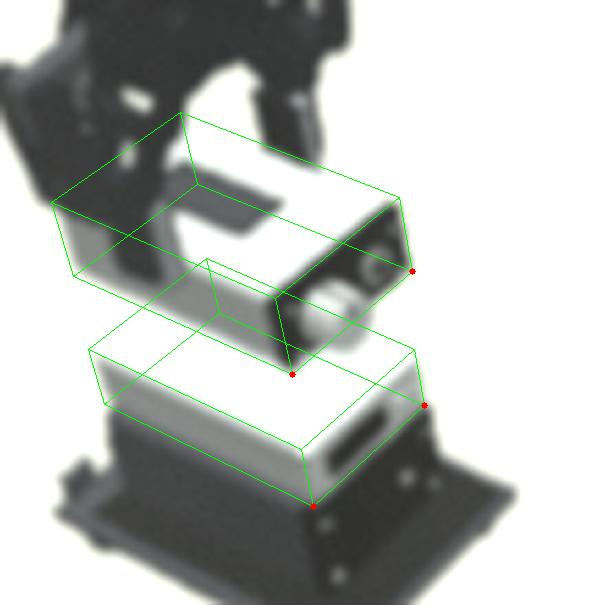

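```bash
python3 -m crank '[[-0.014,0.014,0.1,0,0,0.004,0],[-0.014,0.014,0.17,0,0,0.005,0],[-0.014,0.014,0.18,0,0,0.005,0],[-0.014,0.014,0.18,0,0,0.005,0]]'; python3 -c "
from tgt import *
st();target([.5152,-.3225,.1101],.2007)"
```

```text
time: 29.7
eef_pos: [0.5146, -0.3243, 0.118]
tcp_rot: [0.995, 0.099, -0.001, -0.001]
contact_force: [0.4, -0.3, -2.4]
opening: 0.706
t 29.7 p [ 0.5146 -0.3243  0.118 ] yaw 0.1985 z [-0.001  0.001 -1.   ] q [-0.729  0.258  1.831  0.     1.055  0.643] F [ 0.4 -0.3 -2.4] op 0.706
shift [ 0.006 -0.011  0.053] turn [-0.001  0.001 -0.001] n50 0.1621648206774039
```

```bash
python3 -m crank '[[0.004,-0.009,0.02,0,0,-0.001,0],[0.004,-0.009,0.04,0,0,-0.001,0],[0.004,-0.009,0.04,0,0,-0.001,0]]';python3 -m crank '[[0,0,0.007,0,0,0,0],[0,0,0.007,0,0,0,0]]'; python3 -c "
from tgt import *
st();target([.5152,-.3225,.1101],.2007)"
```

```text
time: 30.0
eef_pos: [0.5152, -0.3231, 0.1126]
tcp_rot: [0.995, 0.1, -0.0, -0.0]
contact_force: [0.2, 0.4, -3.5]
opening: 0.71
time: 30.2
eef_pos: [0.5154, -0.3233, 0.1119]
tcp_rot: [0.995, 0.1, 0.0, 0.0]
contact_force: [-0.2, -0.4, -2.7]
opening: 0.705
t 30.2 p [ 0.5154 -0.3233  0.1119] yaw 0.2003 z [ 0. -0. -1.] q [-0.727  0.265  1.834  0.     1.042  0.644] F [-0.2 -0.4 -2.7] op 0.705
shift [-0.001 -0.005  0.012] turn [ 0. -0. -0.] n50 0.040291994063204405
```

```bash
python3 -m crank '[[-0.001,-0.004,0.007,0,0,0,0],[-0.001,-0.004,0.007,0,0,0,0]]';python3 -m crank '[[0,0,0.007,0,0,0,0],[0,0,0.007,0,0,0,0]]'; python3 -c "
from tgt import *
st();target([.5152,-.3225,.1101],.2007)"
```

```text
time: 30.4
eef_pos: [0.5151, -0.3226, 0.1108]
tcp_rot: [0.995, 0.1, -0.0, -0.0]
contact_force: [-0.5, -1.1, -3.0]
opening: 0.709
time: 30.6
eef_pos: [0.5152, -0.3228, 0.1101]
tcp_rot: [0.995, 0.1, 0.0, 0.0]
contact_force: [-0.4, -0.4, -2.7]
opening: 0.712
t 30.6 p [ 0.5152 -0.3228  0.1101] yaw 0.2003 z [ 0. -0. -1.] q [-0.726  0.266  1.837  0.     1.038  0.644] F [-0.4 -0.4 -2.7] op 0.712
shift [ 0.    -0.002 -0.   ] turn [ 0. -0. -0.] n50 0.0057573530769971255
```

```bash
python3 -m crank '[[0,-0.001,0.006,0,0,0,0],[0,-0.001,0.006,0,0,0,0]]'; python3 -m crank '[[0,0,0.004,0,0,0,0],[0,0,0.004,0,0,0,0]]'
```

```text
time: 30.8
eef_pos: [0.5153, -0.3228, 0.1101]
tcp_rot: [0.995, 0.1, 0.0, 0.0]
contact_force: [-2.4, 0.5, 4.4]
opening: 0.711
time: 31.0
eef_pos: [0.5153, -0.3228, 0.11]
tcp_rot: [0.995, 0.1, -0.0, 0.0]
contact_force: [-4.0, 1.9, 6.2]
opening: 0.707
```

In contact. I'll release, back off towards the weight, and check.

```bash
python3 -m crank '[[0,0,0,0,0,0,0.74],[0,0,0,0,0,0,0.82],[0,0,0,0,0,0,0.9],[0,0,0,0,0,0,1],[0,0,0,0,0,0,1],[0,0,-0.2,0,0,0,1],[0,0,-0.5,0,0,0,1],[0,0,-0.6,0,0,0,1],[0,0,-0.6,0,0,0,1]]' && python3 -m crank '[[0.4,-1,0,0,0,0,1],[0.4,-1,0,0,0,0,1],[0.4,-1,0,0,0,0,1],[0.4,-1,0,0,0,0,1]]' && python3 -m crank '[[0.1,-1,0,0,0,0.05,1],[0.1,-1,0,0,0,0.05,1],[0.1,-1,0,0,0,0.05,1],[0.1,-1,0,0,0,0.05,1]]'; python3 - <<'E'
from tgt import *
from h import *
import pickle
st();target([.481,.0875,.12],.105)
ps={n:imaging.read_camera(n) for n in("top","scene")}
pickle.dump(ps,open("v7.pkl","wb"))
overlay(ps["top"],[],(430,160,515,260),6,"pics/a.png")
overlay(ps["scene"],[],(150,195,260,305),5.5,"pics/c.png")
cv2.imwrite("pics/top7.png",ps["top"]["pixels"][:,:,::-1])
E
```

```text
time: 31.9
eef_pos: [0.5167, -0.3239, 0.2022]
tcp_rot: [0.995, 0.1, 0.003, 0.003]
contact_force: [-1.4, 0.2, -0.0]
opening: 0.998
time: 32.3
eef_pos: [0.5431, -0.1589, 0.1955]
tcp_rot: [0.995, 0.102, -0.002, -0.002]
contact_force: [-0.1, -0.7, 0.2]
opening: 0.998
time: 32.7
eef_pos: [0.527, -0.0091, 0.1961]
tcp_rot: [0.998, 0.064, -0.002, -0.001]
contact_force: [-0.8, -1.0, -0.2]
opening: 0.998
t 32.7 p [ 0.527  -0.0091  0.1961] yaw 0.1275 z [-0.004  0.002 -1.   ] q [-2.110e-01 -6.000e-03  1.969e+00  1.000e-03  1.183e+00  1.232e+00] F [-0.8 -1.  -0.2] op 0.998
shift [-0.221 -0.677  0.51 ] turn [-0.002  0.002  0.014] n50 2.6262432180406092
```

View pics/a.png

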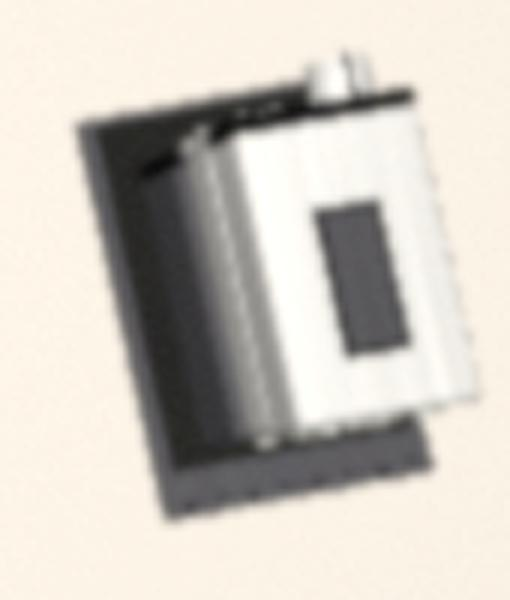

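View pics/c.png

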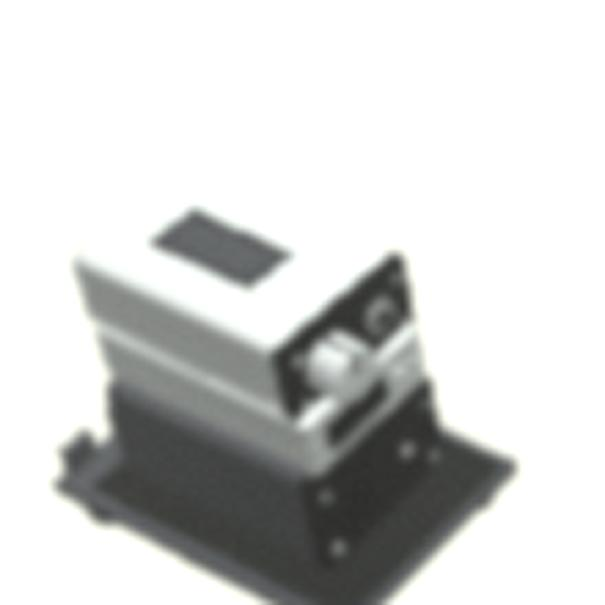

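```bash
python3 - <<'E'
from h import *
import pickle
ps=pickle.load(open("v7.pkl","rb"))
f=np.array([.5653,-.3124]);y=.2007
def it(off): 
    g=f+off
    return [boxpts(*g,y,.018,B["power_supply"]),boxpts(*g,y,.064,B["converter"]),boxpts(*g,y,.092,B["amplifier"])]
# shift scene by ~ bias
for n,roi,s,off in(("scene",(190,225,250,305),9,np.array([-.002,-.002])),("top",(440,160,515,240),9,np.array([.001,.001]))):
    x0,y0,x1,y1=roi;p=ps[n]
    im=cv2.resize(p["pixels"][y0:y1,x0:x1,::-1],None,fx=s,fy=s,interpolation=cv2.INTER_CUBIC)
    im=np.ascontiguousarray(im)
    for P,col in zip(it(off),((0,255,0),(0,255,255),(255,0,255))):
        q=((proj(p,P)+.5-[x0,y0])*s).astype(int)
        for a,b in EDG: cv2.line(im,tuple(map(int,q[a])),tuple(map(int,q[b])),col,1)
    cv2.imwrite(f"pics/fl_{n}.png",im[:600] if n=="top" else im)
E
```

```text
(no output)
```

View pics/fl_scene.png

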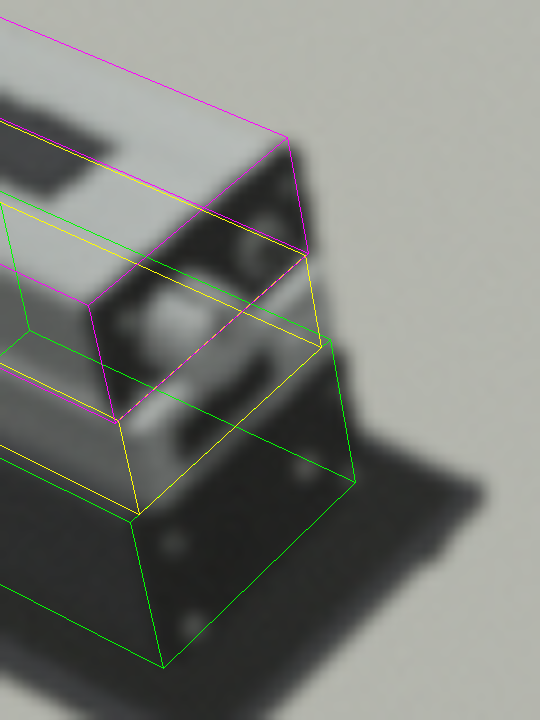

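View pics/fl_top.png

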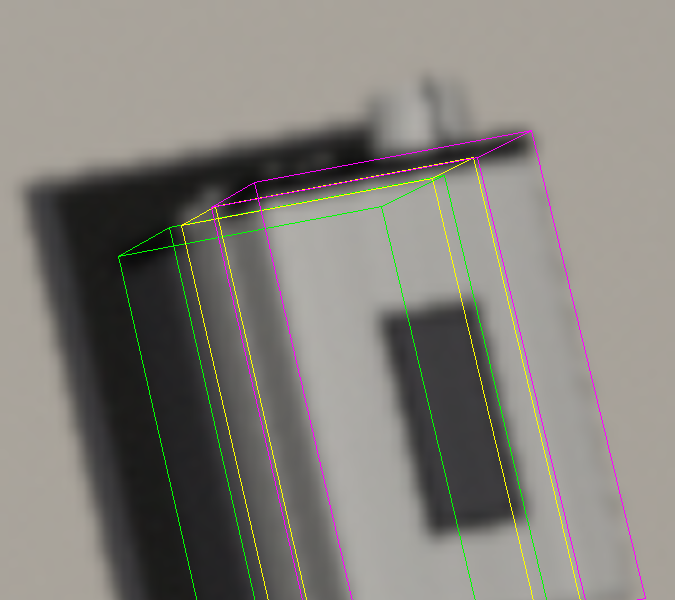

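```bash
python3 - <<'E'
from h import *
import pickle
from scipy.ndimage import map_coordinates
p=pickle.load(open("v7.pkl","rb"))["scene"]
g=p["pixels"].astype(float).mean(2)
f=np.array([.5653,-.3124]);yw=.2007
ex=np.array([np.cos(yw),np.sin(yw),0]);ey=np.array([-np.sin(yw),np.cos(yw),0])
for yl in(-.026,-.024,-.022,.022,.024,.026):
    # profile along vertical line on the front plane
    zs=np.linspace(.03,.135,106)
    X=np.array([[*f,0]+ey*yl+np.array([0,0,z]) for z in zs])
    q=proj(p,X); v=map_coordinates(g,[q[:,1],q[:,0]],order=3)
    print(yl,"px/mm",round(np.linalg.norm(q[1]-q[0]),2)); print(" ".join(f"{int(z*1000)}:{int(a)}" for z,a in zip(zs[10:],v[10:]) if int(z*1000)%2==0))
print(proj(p,np.array([[*f,.064],np.array([*f,.064])+ex*.005]))) 
print(proj(p,np.array([[*f,.064],[*f,.069]]))) 
E
```

```text
-0.026 px/mm 0.35
40:31 40:31 44:33 46:38 48:46 50:55 52:56 54:50 56:40 56:37 60:42 62:58 64:78 66:93 68:100 70:101 72:101 74:102 76:104 78:103 80:102 82:104 82:106 84:121 86:132 88:154 90:162 92:149 94:123 96:94 98:69 100:50 102:39 104:37 106:40 108:43 110:43 112:47 114:58 116:68 118:68 120:55 122:43 124:40 126:56 128:91 130:131 132:160 134:174
-0.024 px/mm 0.35
40:32 40:32 44:34 46:40 48:48 50:51 52:46 54:40 56:36 56:35 60:45 62:62 64:81 66:94 68:101 70:102 72:101 74:100 76:100 78:100 80:100 82:103 82:108 84:126 86:136 88:155 90:162 92:151 94:124 96:90 98:60 100:44 102:43 104:51 106:58 108:60 110:61 112:66 114:74 116:77 118:66 120:50 122:39 124:39 126:55 128:89 130:128 132:157 134:172
-0.022 px/mm 0.35
40:33 40:33 44:35 46:38 48:41 50:39 52:36 54:34 56:33 56:33 60:46 62:62 64:79 66:94 68:100 70:99 72:93 74:89 76:88 78:89 80:91 82:99 82:105 84:123 86:133 88:153 90:161 92:148 94:116 96:79 98:54 100:52 102:64 104:74 106:81 108:84 110:86 112:89 114:89 116:80 118:62 120:44 122:36 124:38 126:54 128:85 130:123 132:155 134:171
0.022 px/mm 0.35
40:34 40:34 44:34 46:34 48:33 50:34 52:35 54:3
[... 398 characters left out ...]
8 72:109 74:110 76:114 78:115 80:109 82:109 82:112 84:127 86:137 88:153 90:156 92:140 94:110 96:81 98:60 100:50 102:47 104:45 106:43 108:40 110:38 112:42 114:50 116:58 118:57 120:48 122:42 124:47 126:73 128:114 130:150 132:170 134:178
0.026 px/mm 0.35
40:33 40:33 44:34 46:36 48:38 50:41 52:46 54:46 56:42 56:41 60:48 62:64 64:83 66:97 68:105 70:109 72:110 74:114 76:117 78:115 80:110 82:111 82:114 84:128 86:138 88:153 90:155 92:139 94:110 96:81 98:60 100:48 102:42 104:41 106:42 108:41 110:43 112:51 114:61 116:64 118:57 120:48 122:45 124:58 126:93 128:134 130:163 132:175 134:177
[[216.83279853 272.06044784]
 [218.73094469 272.94564694]]
[[216.83279853 272.06044784]
 [216.47391608 270.25652145]]
```

```bash
python3 - <<'E'
from h import *
import pickle
from scipy.ndimage import map_coordinates
f=np.array([.5653,-.3124]);yw=.2007
ey=np.array([-np.sin(yw),np.cos(yw),0])
for nm in("v4.pkl","v7.pkl"):
  p=pickle.load(open(nm,"rb"))["scene"]
  g=p["pixels"].astype(float).mean(2)
  acc=[]
  for yl in(-.026,-.024,-.022,.022,.024,.026):
    zs=np.arange(.05,.12,.001)
    X=np.array([[*f,0]+ey*yl+np.array([0,0,z]) for z in zs])
    q=proj(p,X); acc.append(map_coordinates(g,[q[:,1],q[:,0]],order=3))
  v=np.mean(acc,0);print(nm," ".join(f"{z*1000:.0f}:{int(a)}" for z,a in zip(zs,v)))
p=pickle.load(open("v4.pkl","rb"))["scene"]
cv2.imwrite("pics/fl4.png",cv2.resize(p["pixels"][225:305,190:250,::-1],None,fx=8,fy=8,interpolation=cv2.INTER_CUBIC))
E
```

```text
v4.pkl 50:45 51:45 52:45 53:44 54:42 55:40 56:39 57:38 58:39 59:41 60:46 61:52 62:60 63:69 64:78 65:86 66:93 67:98 68:102 69:104 70:104 71:104 72:104 73:105 74:105 75:106 76:107 77:107 78:107 79:106 80:105 81:104 82:106 83:110 84:116 85:126 86:136 87:148 88:159 89:168 90:175 91:180 92:181 93:181 94:180 95:178 96:176 97:175 98:174 99:174 100:175 101:175 102:176 103:176 104:176 105:176 106:176 107:176 108:176 109:176 110:176 111:176 112:177 113:177 114:177 115:177 116:177 117:177 118:177 119:177
v7.pkl 50:43 51:43 52:43 53:42 54:41 55:39 56:38 57:37 58:38 59:41 60:46 61:53 62:62 63:71 64:81 65:89 66:95 67:99 68:102 69:104 70:104 71:104 72:104 73:104 74:105 75:106 76:106 77:107 78:106 79:105 80:104 81:104 82:106 83:110 84:116 85:125 86:135 87:145 88:154 89:158 90:159 91:154 92:144 93:130 94:114 95:98 96:83 97:70 98:60 99:53 100:49 101:48 102:48 103:49 104:51 105:52 106:53 107:53 108:53 109:53 110:53 111:54 112:56 113:59 114:62 115:65 116:66 117:64 118:60 119:54
```

View pics/fl4.png

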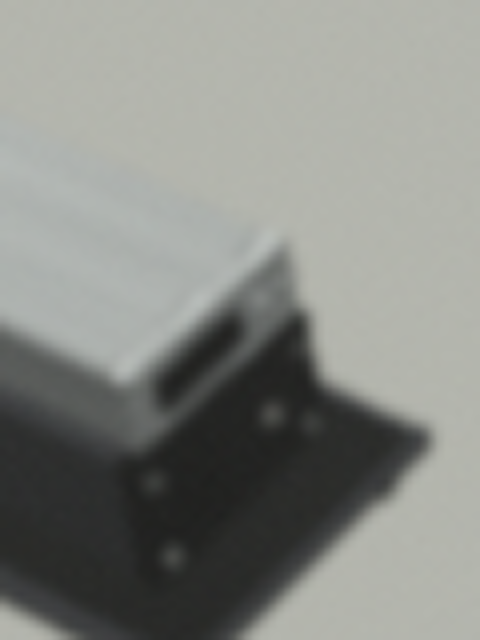

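```bash
python3 - <<'E'
from h import *
import pickle
from scipy.ndimage import map_coordinates
p=pickle.load(open("v0.pkl","rb"))[0]["scene"]
g=p["pixels"].astype(float).mean(2)
for f,yw in ((np.array([.6655,.004]),-.119),):
  ey=np.array([-np.sin(yw),np.cos(yw),0]);ex=np.array([np.cos(yw),np.sin(yw),0])
  acc=[]
  for yl in(-.026,-.024,-.022,.022,.024,.026):
    zs=np.arange(-.015,.05,.001)
    X=np.array([[*f,0]+ey*yl+np.array([0,0,z]) for z in zs])
    q=proj(p,X); acc.append(map_coordinates(g,[q[:,1],q[:,0]],order=3))
  for s in (slice(0,3),slice(3,6)):
    v=np.mean(acc[s],0);print(" ".join(f"{z*1000:.0f}:{int(a)}" for z,a in zip(zs,v)))
E
```

```text
-15:175 -14:175 -13:175 -12:175 -11:175 -10:175 -9:175 -8:174 -7:173 -6:171 -5:168 -4:165 -3:160 -2:153 -1:144 0:134 1:122 2:109 3:96 4:83 5:72 6:62 7:54 8:48 9:44 10:43 11:43 12:44 13:45 14:47 15:48 16:50 17:50 18:51 19:52 20:53 21:55 22:56 23:56 24:56 25:54 26:52 27:49 28:46 29:43 30:41 31:43 32:47 33:54 34:65 35:79 36:94 37:111 38:126 39:140 40:151 41:160 42:166 43:170 44:173 45:174 46:175 47:175 48:175 49:175
-15:175 -14:175 -13:175 -12:175 -11:175 -10:175 -9:174 -8:173 -7:172 -6:169 -5:165 -4:159 -3:152 -2:144 -1:133 0:121 1:108 2:96 3:85 4:75 5:66 6:59 7:53 8:49 9:47 10:48 11:49 12:51 13:53 14:55 15:55 16:54 17:52 18:50 19:48 20:47 21:46 22:46 23:47 24:48 25:49 26:50 27:49 28:48 29:47 30:48 31:53 32:61 33:73 34:87 35:104 36:120 37:134 38:147 39:156 40:163 41:168 42:171 43:173 44:174 45:174 46:175 47:175 48:175 49:174
```

```bash
cat > prof.py <<'E'
from h import *
from scipy.ndimage import map_coordinates
def prof(p,f,yw,z0,z1,yls,step=.001):
  g=p["pixels"].astype(float).mean(2); ey=np.array([-np.sin(yw),np.cos(yw),0]);acc=[]
  zs=np.arange(z0,z1,step)
  for yl in yls:
    X=np.array([[*f,0]+ey*yl+np.array([0,0,z]) for z in zs]); q=proj(p,X); acc.append(map_coordinates(g,[q[:,1],q[:,0]],order=3))
  v=np.mean(acc,0);print(" ".join(f"{z*1000:.0f}:{int(a)}" for z,a in zip(zs,v)))
E
python3 - <<'E'
from prof import *
import pickle
p=pickle.load(open("v3.pkl","rb"))
print("conv in air, bottom at 92"); prof(p,[.5698,-.3095],.2078,.08,.135,(.020,.022,.024,.026))
prof(p,[.5698,-.3095],.2078,.08,.135,(-.022,-.024,-.026))
p=pickle.load(open("v6.pkl","rb"))
print("amp in air, bottom 127");prof(p,[.5669,-.3095],.2084,.115,.17,(.022,.024,.026));prof(p,[.5669,-.3095],.2084,.115,.17,(-.022,-.024,-.026))
p=pickle.load(open("v2.pkl","rb"))["scene"]
print("PS on stand, 18..64");prof(p,[.5653,-.3124],.2007,.01,.075,(.022,.024,.026));prof(p,[.5653,-.3124],.2007,.01,.075,(-.022,-.024,-.026))
E
```

```text
conv in air, bottom at 92
80:181 81:182 82:182 83:182 84:182 85:182 86:181 87:178 88:175 89:169 90:162 91:152 92:142 93:131 94:122 95:115 96:110 97:108 98:107 99:108 100:109 101:110 102:112 103:115 104:116 105:117 106:117 107:115 108:113 109:111 110:110 111:112 112:116 113:124 114:134 115:146 116:158 117:168 118:176 119:181 120:183 121:183 122:182 123:181 124:180 125:179 126:179 127:179 128:179 129:180 130:181 131:181 132:181 133:181 134:181 135:181
80:68 81:69 82:69 83:68 84:68 85:68 86:68 87:68 88:69 89:71 90:74 91:79 92:85 93:90 94:96 95:100 96:103 97:104 98:104 99:103 100:102 101:102 102:102 103:102 104:101 105:101 106:100 107:99 108:98 109:97 110:99 111:102 112:109 113:119 114:130 115:143 116:156 117:168 118:177 119:182 120:185 121:184 122:182 123:180 124:178 125:177 126:176 127:177 128:178 129:178 130:178 131:178 132:178 133:178 134:178 135:178
amp in air, bottom 127
115:179 116:179 117:180 118:180 119:180 120:180 121:179 122:177 123:173 124:167 125:158 126:145 127:131 128:115 129:101 130:87 131:76 132:66 133:59 134:54 135:50 136:48 137:48 138:49 139:50 140:51 141:50 142:49 143
[... 721 characters left out ...]
24:42 25:42 26:43 27:43 28:43 29:42 30:40 31:39 32:37 33:36 34:36 35:36 36:36 37:36 38:35 39:34 40:33 41:33 42:33 43:34 44:34 45:34 46:35 47:35 48:36 49:37 50:38 51:40 52:41 53:41 54:41 55:40 56:38 57:37 58:36 59:35 60:35 61:35 62:36 63:38 64:40 65:45 66:52 67:62 68:75 69:89 70:104 71:118 72:131 73:142 74:151
10:41 11:40 12:40 13:39 14:39 15:39 16:40 17:41 18:43 19:47 20:50 21:55 22:58 23:59 24:58 25:56 26:52 27:48 28:43 29:39 30:36 31:33 32:32 33:31 34:31 35:32 36:32 37:32 38:32 39:32 40:31 41:31 42:31 43:33 44:34 45:36 46:39 47:42 48:45 49:47 50:48 51:48 52:46 53:44 54:41 55:38 56:36 57:35 58:34 59:33 60:33 61:33 62:34 63:35 64:37 65:40 66:44 67:49 68:53 69:57 70:60 71:63 72:65 73:67 74:68
```

```bash
python3 - <<'E'
from prof import *
import pickle
p=pickle.load(open("v7.pkl","rb"))["scene"]
g=p["pixels"].astype(float).mean(2)
f=np.array([.5653,-.3124]);yw=.2007
ex=np.array([np.cos(yw),np.sin(yw),0]);ey=np.array([-np.sin(yw),np.cos(yw),0])
def edge(w,zs,end):
  out=[]
  for z in zs:
    o=np.array([*f,z])
    s=np.arange(-.012,.0121,.0005)
    # follow line along x on the side face through the corner
    X=np.array([o+ex*(end+a)-ey*(w/2) for a in s]); q=proj(p,X)
    v=map_coordinates(g,[q[:,1],q[:,0]],order=3)
    lo,hi=np.median(v[:8]),np.median(v[-8:]); m=(lo+hi)/2
    i=np.nonzero(np.diff(np.sign(v-m)))[0]
    out.append((int(lo),int(hi),[round(1000*s[k],1) for k in i]))
  return out
print("PS rear",edge(.066,[.035,.041,.047,.053],-.105))
print("conv rear",edge(.060,[.072,.076,.080,.084],-.105))
print("amp rear",edge(.062,[.1,.105,.11,.115],-.105))
print("PS front",edge(.066,[.035,.041,.047,.053],0))
print("conv front",edge(.060,[.072,.076,.080,.084],0))
print("amp front",edge(.062,[.1,.105,.11,.115],0))
q=proj(p,np.array([[*f,.08],[*f,.08]+ex*.01,[*f,.08]+ey*.01]));print(q-q[0])
E
```

```text
PS rear [(168, 46, [np.float64(-2.0)]), (178, 47, [np.float64(0.0)]), (178, 47, [np.float64(0.0)]), (177, 47, [np.float64(2.0)])]
conv rear [(177, 94, [np.float64(3.5)]), (178, 92, [np.float64(3.0)]), (178, 93, [np.float64(3.0)]), (178, 96, [np.float64(3.0)])]
amp rear [(178, 100, [np.float64(2.0)]), (178, 91, [np.float64(2.5)]), (178, 91, [np.float64(3.0)]), (177, 92, [np.float64(2.5)])]
PS front [(44, 61, [np.float64(5.5), np.float64(11.0)]), (43, 51, [np.float64(9.0)]), (44, 32, [np.float64(-5.0)]), (44, 32, [np.float64(-5.0)])]
conv front [(89, 41, [np.float64(7.5)]), (88, 73, [np.float64(9.5)]), (88, 99, [np.float64(-1.5), np.float64(11.0)]), (90, 92, [np.float64(-11.5), np.float64(-7.0), np.float64(10.5)])]
amp front [(90, 153, [np.float64(5.0)]), (87, 136, [np.float64(8.5)]), (86, 54, [np.float64(-7.0), np.float64(11.5)]), (86, 63, [np.float64(-8.0)])]
[[ 0.          0.        ]
 [ 3.84319957  1.76421419]
 [ 3.37371296 -3.03702902]]
```

```bash
python3 -m crank '[[-0.22,-0.67,0.1,0,0,0.014,0.75],[-0.22,-0.67,0.3,0,0,0.014,0.75],[-0.22,-0.67,0.5,0,0,0.014,0.75],[-0.22,-0.67,0.5,0,0,0.014,0.75],[-0.22,-0.67,0.5,0,0,0.014,0.75]]'; python3 -c "
from tgt import *
st();target([.4805,.0875,.045],.107)"
```

```text
time: 33.3
eef_pos: [0.4841, 0.0807, 0.1228]
tcp_rot: [0.999, 0.049, -0.001, 0.0]
contact_force: [0.2, 0.3, -0.4]
opening: 0.75
t 33.3 p [0.4841 0.0807 0.1228] yaw 0.0986 z [-0.002 -0.001 -1.   ] q [-4.100e-02 -0.000e+00  2.109e+00 -1.000e-03  1.035e+00  1.431e+00] F [ 0.2  0.3 -0.4] op 0.75
shift [-0.018 -0.047  0.519] turn [ 0.     0.001 -0.005] n50 1.564182263606216
```

```bash
python3 -m crank '[[-0.02,-0.047,0.3,0,0,-0.005,0.75],[-0.02,-0.047,0.5,0,0,-0.005,0.75],[-0.02,-0.047,0.5,0,0,-0.005,0.75],[-0.02,-0.047,0.5,0,0,-0.005,0.75]]'; python3 -c "
from tgt import *
st();target([.4805,.0875,.0165],.107)"
```

```text
time: 33.7
eef_pos: [0.4825, 0.0875, 0.0502]
tcp_rot: [0.999, 0.053, 0.001, 0.0]
contact_force: [0.5, 0.4, -0.0]
opening: 0.744
t 33.7 p [0.4825 0.0875 0.0502] yaw 0.1058 z [ 0.003 -0.    -1.   ] q [-0.028  0.116  2.146 -0.     0.877  1.438] F [ 0.5  0.4 -0. ] op 0.744
shift [-0.014 -0.001  0.225] turn [ 0.    -0.002 -0.001] n50 0.6752278603273141
```

```bash
python3 -m crank '[[-0.02,0,0.12,0,0,0,0.75],[-0.02,0,0.23,0,0,0,0.75],[-0.02,0,0.23,0,0,0,0.75],[-0.02,0,0.23,0,0,0,0.75]]'; python3 -c "
from tgt import *
st();target([.4805,.0875,.0165],.107)"; python3 -m crank '[[0,0,0,0,0,0,0],[0,0,0,0,0,0,0],[0,0,0,0,0,0,0],[0,0,0,0,0,0,0],[0,0,0,0,0,0,0],[0,0,0,0,0,0,0]]' 70;python3 -c "
from tgt import *
st()"
```

```text
time: 34.1
eef_pos: [0.4796, 0.088, 0.0162]
tcp_rot: [0.999, 0.053, 0.002, 0.0]
contact_force: [0.3, 0.2, 0.3]
opening: 0.752
t 34.1 p [0.4796 0.088  0.0162] yaw 0.107 z [ 0.004 -0.    -1.   ] q [-0.027  0.175  2.16  -0.     0.802  1.437] F [0.3 0.2 0.3] op 0.752
shift [ 0.006  0.004 -0.002] turn [ 0.    -0.003 -0.   ] n50 0.022964734752239663
time: 34.7
eef_pos: [0.4793, 0.0879, 0.0162]
tcp_rot: [0.999, 0.054, 0.002, 0.001]
contact_force: [-2.4, -2.8, 7.0]
opening: 0.442
t 34.7 p [0.4793 0.0879 0.0162] yaw 0.1085 z [ 0.004 -0.001 -1.   ] q [-2.600e-02  1.740e-01  2.161e+00 -2.000e-03  8.030e-01  1.437e+00] F [-2.4 -2.8  7. ] op 0.442
```

```bash
python3 -m crank '[[0,0,-0.1,0,0,0,0],[0,0,-0.3,0,0,0,0],[0,0,-0.6,0,0,0,0],[0,0,-1,0,0,0,0],[0,0,-1,0,0,0,0]]' 70; python3 -m crank '[[0.05,0.33,-0.25,0,0,0,0],[0.2,0.66,-0.4,0,0,-0.02,0],[0.3,1,-0.4,0,0,-0.02,0],[0.3,1,-0.4,0,0,-0.02,0]]';  python3 -c "
from tgt import *
st();target([.5128,-.3233,.22],.2007)"
```

```text
time: 35.2
eef_pos: [0.4803, 0.0886, 0.1694]
tcp_rot: [0.999, 0.054, 0.005, 0.0]
contact_force: [3.4, -0.2, -6.1]
opening: 0.444
time: 35.6
eef_pos: [0.5386, -0.0592, 0.2224]
tcp_rot: [0.998, 0.068, -0.001, 0.001]
contact_force: [0.2, 0.9, -7.5]
opening: 0.44
t 35.6 p [ 0.5386 -0.0592  0.2224] yaw 0.1368 z [-0.001 -0.002 -1.   ] q [-0.296  0.     1.913 -0.002  1.229  1.139] F [ 0.2  0.9 -7.5] op 0.44
shift [-0.41   1.721  0.019] turn [ 0.001  0.001 -0.041] n50 5.3074058908348185
```

```bash
python3 -m crank '[[-0.07,0.3,0,0,0,-0.02,0],[-0.14,0.6,0,0,0,-0.04,0],[-0.2,0.9,0,0,0,-0.041,0],[-0.2,0.9,0,0,0,-0.041,0]]';  python3 -c "
from tgt import *
st();target([.5128,-.3233,.22],.2007)"
```

```text
time: 36.0
eef_pos: [0.525, -0.1985, 0.2202]
tcp_rot: [0.995, 0.099, -0.003, 0.0]
contact_force: [1.4, 1.2, -8.8]
opening: 0.45
t 36.0 p [ 0.525  -0.1985  0.2202] yaw 0.1977 z [-0.005 -0.001 -1.   ] q [-0.541  0.049  1.868 -0.004  1.229  0.834] F [ 1.4  1.2 -8.8] op 0.45
shift [-0.243  0.8    0.003] turn [ 0.     0.003 -0.002] n50 2.5072611902071205
```

```bash
python3 -m crank '[[-0.1,0.3,0,0,0,0,0],[-0.2,0.6,0,0,0,0,0],[-0.243,0.8,0,0,0,0,0],[-0.243,0.8,0.15,0,0,0,0],[-0.243,0.8,0.25,0,0,0,0],[-0.243,0.8,0.25,0,0,0,0]]';  python3 -c "
from tgt import *
st();target([.5128,-.3233,.16],.2007)"
```

```text
time: 36.6
eef_pos: [0.5126, -0.3152, 0.1794]
tcp_rot: [0.995, 0.102, -0.005, -0.005]
contact_force: [-0.2, 0.9, -8.8]
opening: 0.449
t 36.6 p [ 0.5126 -0.3152  0.1794] yaw 0.2037 z [-0.01   0.009 -1.   ] q [-0.72   0.181  1.8    0.     1.174  0.647] F [-0.2  0.9 -8.8] op 0.449
shift [-0.009  0.055  0.129] turn [-0.007  0.005  0.002] n50 0.4198645501947186
```

```bash
python3 -m crank '[[-0.009,0.05,0.07,0,0,0,0],[-0.009,0.05,0.13,0,0,0,0],[-0.009,0.05,0.13,0,0,0,0],[-0.009,0.05,0.13,0,0,0,0]]';  python3 - <<'E'
from tgt import *
from h import *
import pickle
st();target([.5128,-.3233,.1422],.2007)
p=imaging.read_camera("scene");pickle.dump(p,open("v8.pkl","wb"))
overlay(p,[],(150,170,260,280),5.5,"pics/a.png")
E
```

```text
time: 37.0
eef_pos: [0.516, -0.3258, 0.1668]
tcp_rot: [0.995, 0.102, -0.0, -0.0]
contact_force: [0.0, 0.5, -7.8]
opening: 0.447
t 37.0 p [ 0.516  -0.3258  0.1668] yaw 0.2038 z [-0.  0. -1.] q [-0.729  0.205  1.796  0.     1.14   0.638] F [ 0.   0.5 -7.8] op 0.447
shift [-0.017 -0.021  0.164] turn [-0.     0.     0.002] n50 0.498525625159449
```

View pics/a.png

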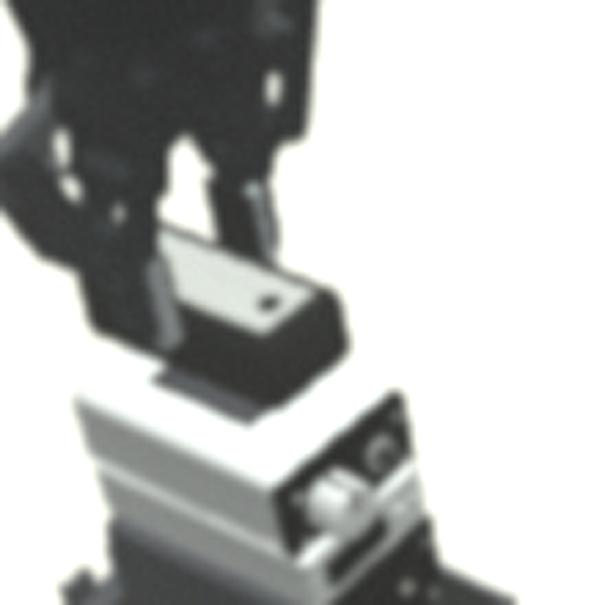

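```bash
python3 -m crank '[[-0.017,-0.02,0.06,0,0,0.002,0],[-0.017,-0.02,0.11,0,0,0.002,0],[-0.017,-0.02,0.125,0,0,0.002,0],[-0.017,-0.02,0.125,0,0,0.002,0]]';  python3 -c "
from tgt import *
st();target([.5128,-.3233,.1422],.2007)"
```

```text
time: 37.45
eef_pos: [0.5123, -0.3232, 0.1469]
tcp_rot: [0.995, 0.1, -0.001, -0.001]
contact_force: [0.4, 0.7, -9.2]
opening: 0.446
t 37.45 p [ 0.5123 -0.3232  0.1469] yaw 0.2003 z [-0.002  0.001 -1.   ] q [-0.73   0.219  1.82  -0.     1.105  0.64 ] F [ 0.4  0.7 -9.2] op 0.446
shift [0.003 0.001 0.032] turn [-0.001  0.001 -0.   ] n50 0.09524225317265389
```

```bash
python3 -m crank '[[0.003,0,0.01,0,0,0,0],[0.003,0,0.02,0,0,0,0],[0.003,0,0.02,0,0,0,0]]'; python3 -m crank '[[0,0,0.006,0,0,0,0],[0,0,0.006,0,0,0,0]]'; python3 -m crank '[[0,0,0.006,0,0,0,0],[0,0,0.006,0,0,0,0]]'; python3 -m crank '[[0,0,0.005,0,0,0,0],[0,0,0.005,0,0,0,0]]'
```

```text
time: 37.75
eef_pos: [0.5133, -0.3237, 0.145]
tcp_rot: [0.995, 0.1, -0.0, -0.0]
contact_force: [-0.3, 0.4, -8.9]
opening: 0.449
time: 37.95
eef_pos: [0.5132, -0.3236, 0.1442]
tcp_rot: [0.995, 0.1, -0.0, -0.0]
contact_force: [-0.4, 0.1, -9.1]
opening: 0.44
time: 38.15
eef_pos: [0.5132, -0.3236, 0.1432]
tcp_rot: [0.995, 0.1, -0.0, -0.0]
contact_force: [0.6, 0.2, -7.5]
opening: 0.446
time: 38.35
eef_pos: [0.5133, -0.3237, 0.1426]
tcp_rot: [0.995, 0.1, 0.0, 0.0]
contact_force: [-0.4, -0.2, -8.1]
opening: 0.443
```

```bash
python3 -m crank '[[0,0,0.006,0,0,0,0],[0,0,0.006,0,0,0,0]]'; python3 -m crank '[[0,0,0.005,0,0,0,0],[0,0,0.005,0,0,0,0]]'; python3 -m crank '[[0,0,0.004,0,0,0,0],[0,0,0.004,0,0,0,0]]'
```

```text
time: 38.55
eef_pos: [0.5133, -0.3237, 0.1423]
tcp_rot: [0.995, 0.1, 0.0, 0.0]
contact_force: [-1.2, 1.2, -3.8]
opening: 0.447
time: 38.75
eef_pos: [0.5134, -0.3238, 0.1423]
tcp_rot: [0.995, 0.1, 0.0, 0.0]
contact_force: [-4.6, 2.8, 0.6]
opening: 0.445
time: 38.95
eef_pos: [0.5134, -0.3238, 0.1423]
tcp_rot: [0.995, 0.1, -0.0, 0.0]
contact_force: [-4.5, 2.5, 4.7]
opening: 0.449
```

```bash
python3 -m crank '[[0,0,0,0,0,0,0.47],[0,0,0,0,0,0,0.5],[0,0,0,0,0,0,0.6],[0,0,0,0,0,0,0.7],[0,0,0,0,0,0,0.75],[0,0,-0.2,0,0,0,0.75],[0,0,-0.4,0,0,0,0.75],[0,0,-0.6,0,0,0,0.75],[0,0,-0.6,0,0,0,0.75]]' && python3 -m crank '[[0.4,-1,0,0,0,0,0.75],[0.4,-1,0,0,0,0,0.75],[0.4,-1,0,0,0,0,0.75],[0.4,-1,0,0,0,0,0.75]]' && python3 -m crank '[[0.1,-1,0,0,0,0,0.75],[0.1,-1,0,0,0,0,0.75],[0.1,-1,0,0,0,0,0.75],[0.1,-1,0,0,0,0,0.75]]'; python3 - <<'E'
from tgt import *
from h import *
import pickle
st()
ps={n:imaging.read_camera(n) for n in("top","scene")}
pickle.dump(ps,open("v9.pkl","wb"))
overlay(ps["top"],[],(430,160,515,260),6,"pics/a.png")
overlay(ps["scene"],[],(150,185,260,305),5,"pics/c.png")
cv2.imwrite("pics/scene9.png",ps["scene"]["pixels"][:,:,::-1])
E
```

```text
time: 39.85
eef_pos: [0.5155, -0.3256, 0.2364]
tcp_rot: [0.995, 0.1, 0.004, 0.004]
contact_force: [0.5, -0.8, 1.0]
opening: 0.753
time: 40.25
eef_pos: [0.5422, -0.1604, 0.2292]
tcp_rot: [0.995, 0.102, -0.0, -0.001]
contact_force: [0.6, -0.3, -0.3]
opening: 0.751
time: 40.65
eef_pos: [0.526, -0.0103, 0.2294]
tcp_rot: [0.995, 0.103, -0.0, -0.001]
contact_force: [0.2, 0.2, -0.2]
opening: 0.754
t 40.65 p [ 0.526  -0.0103  0.2294] yaw 0.2062 z [-0.001  0.002 -1.   ] q [-2.130e-01 -4.200e-02  1.941e+00  1.000e-03  1.244e+00  1.151e+00] F [ 0.2  0.2 -0.2] op 0.754
```

View pics/a.png

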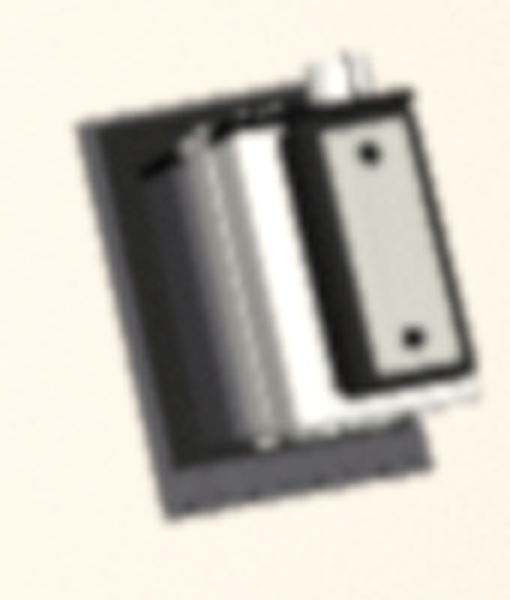

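View pics/c.png

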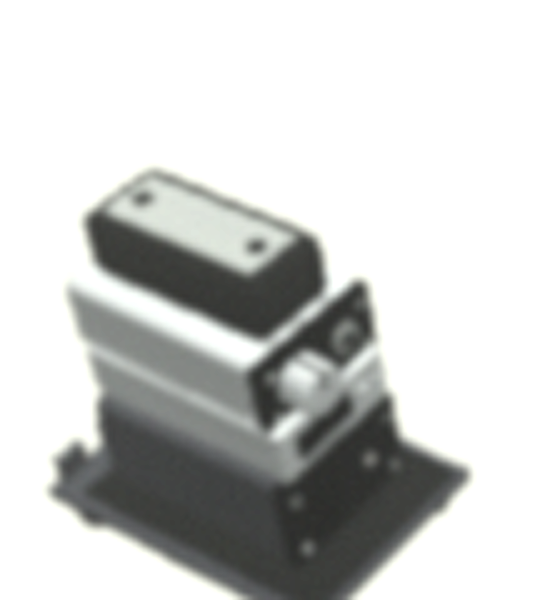

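View pics/scene9.png

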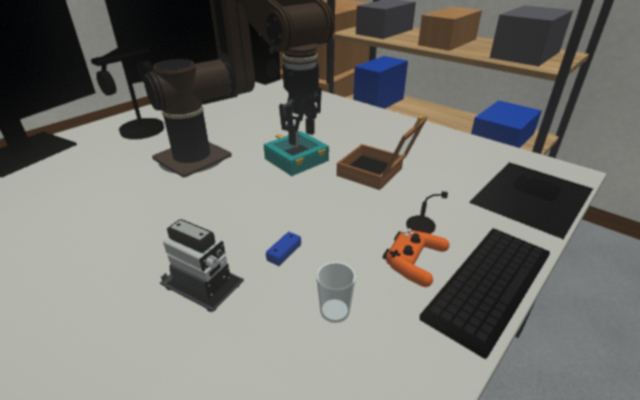

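```bash
python3 - <<'E'
from h import *
import pickle
ps=pickle.load(open("v9.pkl","rb"))
y=.2007
for n,roi,s,off in(("scene",(150,185,250,265),5,np.array([-.001,-.002])),("top",(450,165,515,240),6,np.array([.001,.001]))):
    x0,y0,x1,y1=roi;p=ps[n]
    im=np.ascontiguousarray(cv2.resize(p["pixels"][y0:y1,x0:x1,::-1],None,fx=s,fy=s,interpolation=cv2.INTER_CUBIC))
    for P,col in ((boxpts(*(np.array([.5146,-.3236])+off),y,.126,B["weight"]),(0,255,0)),(boxpts(*(np.array([.5654,-.3126])+off),y,.092,B["amplifier"]),(255,0,255))):
        q=((proj(p,P)+.5-[x0,y0])*s).astype(int)
        for a,b in EDG: cv2.line(im,tuple(map(int,q[a])),tuple(map(int,q[b])),col,1)
    cv2.imwrite(f"pics/w_{n}.png",im)
a=cv2.imread("pics/w_scene.png");b=cv2.imread("pics/w_top.png");c=np.zeros((450,890,3),np.uint8);c[:400,:500]=a;c[:450,500:890]=b
cv2.imwrite("pics/w.png",c[:, :])
E
python3 -c "
import cv2;a=cv2.imread('pics/w.png');cv2.imwrite('pics/w.png',cv2.resize(a,(800,405)))"
```

```text
(no output)
```

View pics/w.png

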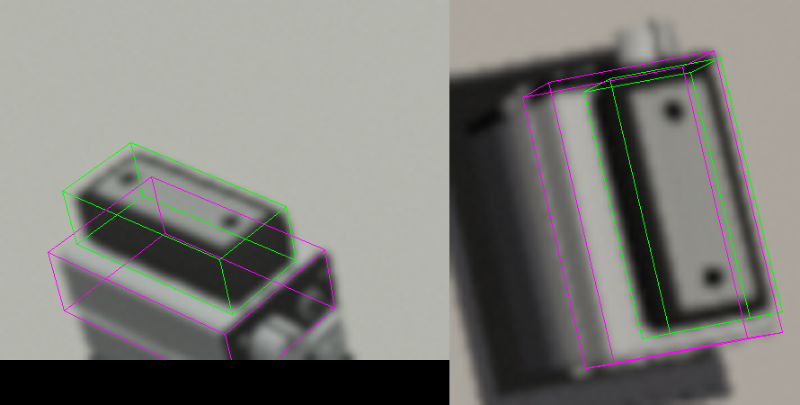

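```bash
python3 - <<'E'
from h import *
import pickle
from plant import ticket
a=pickle.load(open("v0.pkl","rb"))[0]["scene"]["pixels"].astype(int);b=pickle.load(open("v9.pkl","rb"))["scene"]["pixels"].astype(int)
d=np.abs(a-b).max(2)
for n,(x0,y0,x1,y1) in {"controller+bungee":(383,190,452,290),"tumbler":(312,260,360,325),"blue":(262,230,306,270)}.items(): print(n,d[y0:y1,x0:x1].max(),(d[y0:y1,x0:x1]>25).sum())
print(ticket.sign_off())
E
```

```text
controller+bungee 6 0
tumbler 6 0
blue 130 11
the job is handed in; nothing more can be done
None
```

I opened the box lid and rebuilt the stack in the order asked: power supply on the stand with its front away from the comb, then converter, amplifier and weight. The job is handed in after about 41 s of robot time, and no verdict was reported.

- **Lid:** I pulled it by the tab past upright and let it go. It is resting at its stop.
- **Setting down:** each piece was lowered until the wrist force showed it was carried, then released. Wrist forces stayed below about 12 N.
- **Stack:** the last pictures show it standing straight, with the weight centred lengthwise on the amplifier to within about 1–2 mm.
- **Flushness:** this check did not fully agree. Measured on its front edge, the amplifier sits about 1.7–2.5 mm behind the converter; measured on its rear edge, about 0.6 mm. The power supply's own front edge was hard to see; its rear edge suggested the converter may be 1–2.5 mm ahead of it. I left this as it was.
- **Cameras:** the two views differ by 2–3 mm, so positions come from the average of both.
- **Other objects:** the controller, mouse bungee and tumbler look the same in the scene camera before and after. The blue look-alike region showed 11 changed pixels; that region overlaps where the power supply used to be, and I think that is the cause.

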